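Load a sample cell into a bench turbidimeter and latch the light shield

TASK

Load the black-capped sample cell from the tray into the turbidimeter: press the dark flap on top so that its push latch lets go and the flap swings up by itself, push the cell upright and fully home into the well, then swing the flap down over it and press it again until the latch holds it shut. Meet and press the flap gently, only as hard as the latch needs, and leave the other two vessels in the tray and the beaker standing where they are.

Things in the scene. Friction and masses are not known exactly. Their poses are not given: they have to be found in the camera images.
- turbidimeter: White bench instrument, fixed, 260 (x) x 300 (y) mm, flat deck 105 mm high, sloped panel with screen and keys on its own -x side, which faces roughly to the robot. Origin: centre of its underside, z up. Well, flap and latch are on its deck, all at its own x = +40 mm. It and its flap must not be pressed harder than 18 N.
- well_mouth (a point): Centre of the round well's mouth on the deck, axes as the instrument's; own (40, -20) mm. The bore is vertical, 26.5 mm wide with a 3 mm lead-in chamfer, 46 mm deep. A spring ball 26 mm above the floor presses the cell sideways (3 to 5 N), so a cell does not drop past it by its own weight: it takes a push of roughly 4 to 12 N to go fully home.
- well_floor (a point): Centre of the flat floor of the well, 46 mm below its mouth; a cell that is fully home stands on it and its cap then reaches from 12 to 28 mm above the deck.
- flap_hinge (a point): Middle of the flap's hinge line (fixed, 117 mm over the bench, 65 mm from the well's axis towards the instrument's own +y); axes as the instrument's; the hinge line runs along its own x. The flap is a dark grey hollow cover, 120 mm along the hinge, 112 mm from hinge to free edge, 36 mm thick, open underneath, walls 4 mm; its bottom rim passes through the hinge line.
- flap (a joint): Angle of the flap, rad, growing as it opens; 0 = level, free edge towards the instrument's own -y. Latched shut it rests between 0.00 and 0.03. Fully open 2.0: it leans back past upright, its top face to own +y. A spring raises it (2 to 4 N at the free edge) and a damper slows it: let go, it opens fully in 2 to 2.5 s. Swinging it down takes 2 to 6 N there. Met faster than about 60 mm/s it takes a knock of 15 to 25 N.
- flap_pad (a point): Point on the flap's top face where to press, 98 mm from the hinge line, mid-width; moves with the flap, z out of the top face. The flap gives at 2 to 4 N for 3 to 11 mm below its latched height (set differently each time, cannot be seen), then meets a stiff buffer (25 N per mm); the latch acts when pressed on to 7 to 9 N there. Press on until 11 to 13 N is felt; over 18 N is too hard.
- catch_slot (a point): Slot in the deck that takes the flap's white latch tongue (40 mm long, under the middle of the free edge); fixed, own (40, -60) mm. Push-push latch: a full press on the latched flap, then letting go, frees it; a full press on the lowered flap, then letting go, holds it. Every full press changes the state; only whether the flap then rises or stays shows it.
- cell: Sample cell: a straight clear glass tube 25 mm wide, 58 mm tall, closed by a black cap 28 mm wide and 16 mm high; 74 mm tall in all, about 50 g. Origin: centre of its underside, z along its axis to the cap. Stands in the tray; hold it by the cap.
- tray: Fixed white tray 285 x 115 x 18 mm, floor 4 mm thick; the three vessels stand in a row along its x axis, 88 mm apart, in any order. Origin: centre of its underside.
- jar: Squat glass jar with a wide white lid, 47 mm wide, 42 mm tall, in the tray; not part of the job. Origin: centre of its underside.
- dropper: Amber dropper bottle with a rubber bulb, 32 mm wide, 90 mm tall, in the tray; not part of the job. Origin: centre of its underside.
- beaker: Empty glass beaker, 68 mm wide, 85 mm tall, standing on the bench to the left of the instrument; not part of the job. Origin: centre of its underside.
Mind the look-alikes: they are no part of the job. Leave any turquoise or yellow look-alike of the cell alone.

How it is judged:
On the way, in this order (a step that is already met when the one before it is completed fails the run):
1. the flap has been released and stands open (value of joint flap above 1.2 rad), for 0.2 s.
2. the cell stands fully home in the well, let go, with the flap open (horizontal distance between cell and well_floor below 0.003 m and z of cell in the frame of well_floor below 0.003 m and angle between cell's own z axis and vertical below 0.08 rad and contact force between cell and the fingers below 0.1 N and value of joint flap above 0.8 rad), for 0.2 s.
At the end, for the whole second after the job is handed in: The flap is held shut by its latch (joint flap between -0.02 and 0.06 rad, at rest, nothing pressing it) and the cell stands upright (within 0.08 rad) and fully home in the well under it: its underside within 3 mm of the well's floor and axis (value of joint flap between -0.02 and 0.06 rad and velocity of joint flap below 0.05 rad/s and horizontal distance between cell and well_floor below 0.003 m and z of cell in the frame of well_floor below 0.003 m and angle between cell's own z axis and vertical below 0.08 rad); the robot touches nothing.
It fails at once if the flap or the instrument pressed harder than 18 N (contact force between turbidimeter and the fingers above 18 N or contact force between turbidimeter and the arm above 18 N).
It fails at once if another vessel knocked over or pushed more than 3 cm (distance of any of jar, dropper, beaker from where it was at the start of the episode above 0.03 m or angle between any of jar, dropper, beaker's own z axis and vertical above 0.5 rad).
It also fails if it takes over 72 s, if anything falls off the work surface, if the arm or the gripper's body presses on something with over 40 N, if the wrist force passes 120 N, or if a joint passes its speed limit or range.

ROBOT

A 6-joint arm with a two-finger parallel gripper is mounted at the origin on the work surface. World frame = base frame: x ahead of the robot, y to its left, z up, the work surface at z = 0. Lengths are in m, angles in rad, forces in N, time in s.
With the tool pointing down it reaches from about 0.4 to 0.825 m from the base axis. Payload 7 kg.
Tool frame: the origin (TCP) lies between the finger pads; the fingertips stand 22 mm ahead of it and the grasp point (between the pads) lies 3 mm ahead of it; z points along the fingers, y is the direction in which the jaws open and shut (so a half turn about z gives the same grasp; the last joint's range is limited). The gripper opens to 88 mm and grips with 3 to 60 N. Pads are 19 mm wide; open, the fingers measure 130 mm over their backs; the gripper's body (78 mm by 193 mm) begins 47 mm behind the grasp point.
Start: joints at [-0.902, 0.359, 0.012, 0, -1.224, -0.288], TCP at [0.251, -0.627, 0.249] pointing down, gripper open.
Joint ranges: [-3.07, 3.07], [-1.43, 2.12], [-1.02, 1.25], [-3.03, 1.67], [-3.05, -0], [-3.03, 3.03]. Speed limits (rad/s): [2.39, 2.39, 3.01, 3.14, 3.14, 3.14].

INTERFACE

Orientations are given as [roll, pitch, yaw] about the fixed x, y, z axes, in that order (R = Rz(yaw) Ry(pitch) Rx(roll)).
In Python, from station import * gives the robot as it stands. The module is installed in compiled form; this text tells all that it offers.
- The arm moves only by the tool move_arm, never from a script. Its argument "rows" is a list of rows, each an object with "delta_rot": the turn, a rotation vector about the world's x, y, z in degrees, a list of three; "delta_pos": the shift along the world's x, y, z in cm, a list of three; "hand": the finger opening in cm, from 0 to 8.76. A call has exactly 10 rows; each row shifts and turns the commanded pose from where the row before left it; what a row does not reach is not made up. A row lasts 1/10 s, in which the tool goes at most 50 mm and 8.59 degrees, less where a joint would pass 70% of its speed; a pose out of reach is approached as far as the arm can. A call is refused whole if a number of a shift passes 5 or a number of a turn 8.59, either way. A call with a gripper value outside its range is refused whole. The fingers move at their own pace and stop on an object; "force" is the grip in N (left out, the last holds). Time passes only in rows, so rows that do not move let the fingers close, or fill a call up. It gives the time, the measured TCP pose, the force and the opening at its end, in the units of the state.
- get_state(): the state, without advancing time (a new reading comes with each control period).
- grab_frame(name): name is "side" or "top" or "wrist"; returns the picture (400x640x3 uint8, blue, green, red); there is no depth.
- camera_info(name): a dict with "camera_matrix" (3x3 intrinsics, pixels), "world_from_camera" (4x4, takes a point from camera to world coordinates); the wrist camera has in their place "T_tool_cam" (4x4, takes a point from camera to tool coordinates, whose origin is the TCP and whose axes are the flange's). Camera axes: x right, y down, z forward; pixel columns grow to the right and rows downward; lengths in m; the calibration is good to about 2 mm. A picture is of the moment at which its call begins: read the wrist's pose just before it. camera_info takes no time and is no camera call.
- job_done(): hands the job in, once; it reports no verdict.
The state is a dict: "t": time; "q": joint angles; "qd": joint speeds; "joint_efforts": joint torques, N m; "eef_pos": TCP position; "ee_rot": TCP orientation; "force": force on the tool from outside, world axes, zero at the start; "moment": the same for the moment, N m; "width": finger opening in m.
Only numpy, scipy, OpenCV 4.12 (cv2) and the standard library are available. Lean on these libraries where they do the work, as an engineer would, in place of code of your own. Each camera call takes 0.05 s, during which the arm holds its last target.

## Working session

There is one attempt and no reset: what is moved stays moved. The work goes in short steps, Python scripts to look and compute and a tool call to move; the robot and the scene stay as the last step left them, time stands still between calls to the robot, and variables do not carry over. Pictures are saved under pics/ and viewed, and the job is handed in when it is done.

Besides the shell and the picture viewer there is one more tool, called after ">>>" in YAML: its name, and indented under it one key for each argument. move_arm: Moves the arm, as the interface text tells. Its arguments: {"type":"object","properties":{"rows":{"type":"array"},"force":{"type":"number"}},"required":["rows"]}

```bash
mkdir -p pics
python3 - <<'E'
from station import *
import cv2
s=get_state();print(s)
for n in("side","top","wrist"):
    cv2.imwrite(f"pics/{n}0.png",grab_frame(n)); print(n,camera_info(n))
E
```

```text
{'t': 0.0, 'q': array([-9.01880969e-01,  3.59422889e-01,  1.10614338e-02, -3.37395666e-04,
       -1.22409417e+00, -2.88125667e-01]), 'qd': array([-0.00084321,  0.000684  , -0.00190496, -0.00134622,  0.00109426,
       -0.00106411]), 'joint_efforts': array([ 3.79301548e-05, -5.82715273e+01,  2.93050021e+01,  6.99712828e+00,
        6.71576199e-03, -1.45477657e-04]), 'eef_pos': array([ 0.25069108, -0.62623874,  0.24760279]), 'ee_rot': array([ 3.13991162e+00, -1.67446698e-04, -2.76091773e+00]), 'force': array([-0.26047522, -0.70750224,  0.03267168]), 'moment': array([ 0.01323691,  0.02299379, -0.05809596]), 'width': 0.0877311702916468}
side {'camera_matrix': array([[515.79237218,   0.        , 323.37545267],
       [  0.        , 515.79237218, 198.68985742],
       [  0.        ,   0.        ,   1.        ]]), 'world_from_camera': array([[ 0.99387429, -0.0454715 ,  0.10072853,  0.35892098],
       [-0.10957163, -0.52435545,  0.84442017, -1.25197087],
       [ 0.0144205 , -0.85028448, -0.52612579,  0.90423375],
       [ 0.        ,  0.        ,  0.        ,  1.        ]])}
top {'camera_
[... 361 characters left out ...]
 [-1.45724465e-04, -5.97932131e-02, -9.98210775e-01,
         1.45932935e+00],
       [ 0.00000000e+00,  0.00000000e+00,  0.00000000e+00,
         1.00000000e+00]])}
wrist {'camera_matrix': array([[285.81163806,   0.        , 323.07469786],
       [  0.        , 285.81163806, 197.05750425],
       [  0.        ,   0.        ,   1.        ]]), 'T_tool_cam': array([[ 9.31761302e-05, -9.55404084e-01, -2.95301588e-01,
         8.02589805e-02],
       [ 9.99998974e-01, -3.33070255e-04,  1.39312734e-03,
        -9.69393110e-04],
       [-1.42935573e-03, -2.95301415e-01,  9.55403073e-01,
        -1.36865873e-01],
       [ 0.00000000e+00,  0.00000000e+00,  0.00000000e+00,
         1.00000000e+00]])}
```

View pics/side0.png

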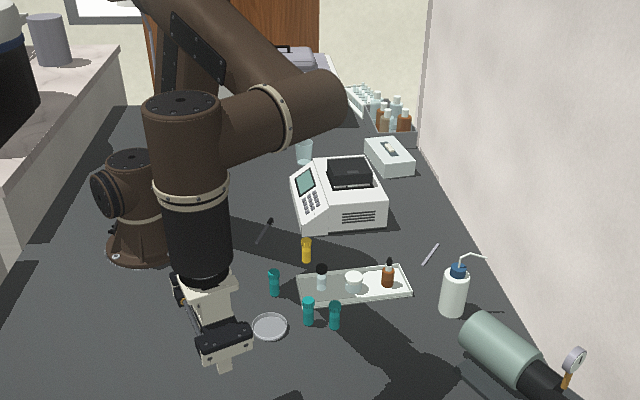

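View pics/top0.png

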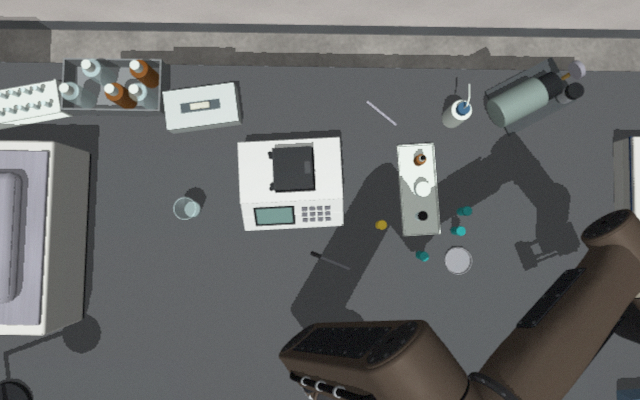

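View pics/wrist0.png

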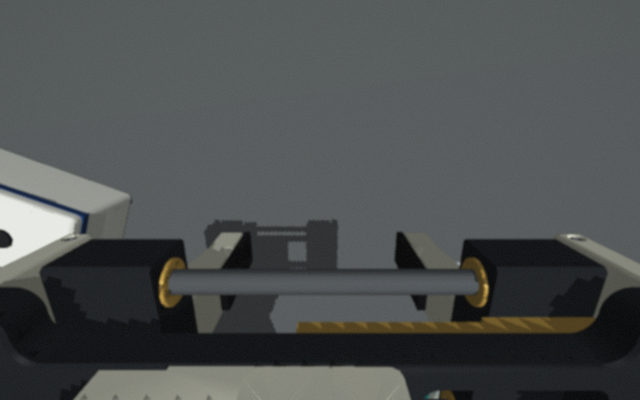

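The side view shows the black-capped cell at (321,270), and the top view shows it at (423,216). The instrument is at (293,180) in the top view, with the dark flap at (293,169) and its hinge on the left. Next I'll measure these properly.

```bash
cat > h.py <<'E'
from station import *
import cv2, numpy as np
def ray(n,u,v):
    c=camera_info(n);K=c["camera_matrix"];T=c["world_from_camera"]
    d=T[:3,:3]@np.linalg.inv(K)@np.array([u,v,1.]);return T[:3,3],d
def onplane(n,u,v,z):
    o,d=ray(n,u,v);return o+d*(z-o[2])/d[2]
def proj(n,p):
    c=camera_info(n);T=np.linalg.inv(c["world_from_camera"]);q=c["camera_matrix"]@(T[:3,:3]@np.array(p)+T[:3,3]);return q[:2]/q[2]
def tri(a,b):
    o1,d1=ray(*a);o2,d2=ray(*b);A=np.stack([d1,-d2],1);t=np.linalg.lstsq(A,o2-o1,rcond=None)[0]
    p,q=o1+d1*t[0],o2+d2*t[1];return (p+q)/2,np.linalg.norm(p-q)
E
python3 - <<'E'
from h import *
im=cv2.imread("pics/top0.png")
cv2.imwrite("pics/t_ins.png",cv2.resize(im[125:240,225:355],None,fx=5,fy=5,interpolation=cv2.INTER_CUBIC))
cv2.imwrite("pics/t_tray.png",cv2.resize(im[135:245,385:480],None,fx=5,fy=5,interpolation=cv2.INTER_CUBIC))
sd=cv2.imread("pics/side0.png")
cv2.imwrite("pics/s_crop.png",cv2.resize(sd[145:315,265:425],None,fx=4,fy=3.5,interpolation=cv2.INTER_CUBIC))
# white instrument mask in top
g=im.min(2)
roi=np.zeros_like(g);roi[125:240,225:355]=1
m=((g>150)&(roi>0)).astype(np.uint8)
cs,_=cv2.findContours(m,cv2.RETR_EXTERNAL,cv2.CHAIN_APPROX_NONE)
c=max(cs,key=cv2.contourArea);r=cv2.minAreaRect(c);print("ins",r,cv2.boxPoints(r))
d=((im.max(2)<70)&(roi>0)).astype(np.uint8);d[:135]=0;d[:,:260]=0;d[:,330:]=0;d[198:]=0
cs,_=cv2.findContours(d,cv2.RETR_EXTERNAL,cv2.CHAIN_APPROX_NONE)
c=max(cs,key=cv2.contourArea);print("flap",cv2.minAreaRect(c),cv2.boxPoints(cv2.minAreaRect(c)),cv2.boundingRect(c))
d=(im.max(2)<45).astype(np.uint8);k=np.zeros_like(d);k[205:228,410:435]=1
mm=cv2.moments(d*k,True);print("cap",mm['m10']/mm['m00'],mm['m01']/mm['m00'],mm['m00'])
u,v=mm['m10']/mm['m00'],mm['m01']/mm['m00'];print(onplane("top",u,v,.078))
E
```

```text
ins ((290.14361572265625, 183.72927856445312), (89.03466033935547, 103.54090118408203), 86.98721313476562) [[236.10493 141.99448]
 [339.50272 136.55249]
 [344.1823  225.46408]
 [240.78452 230.90607]]
flap ((293.81378173828125, 168.8685302734375), (43.199642181396484, 39.64021682739258), 87.0643310546875) [[272.91345 148.31213]
 [312.50165 146.28198]
 [314.7141  189.42493]
 [275.12592 191.45508]] (273, 147, 42, 45)
cap 422.29824561403507 215.3684210526316 57.0
[ 0.47567979 -0.24531739  0.078     ]
```

View pics/t_ins.png

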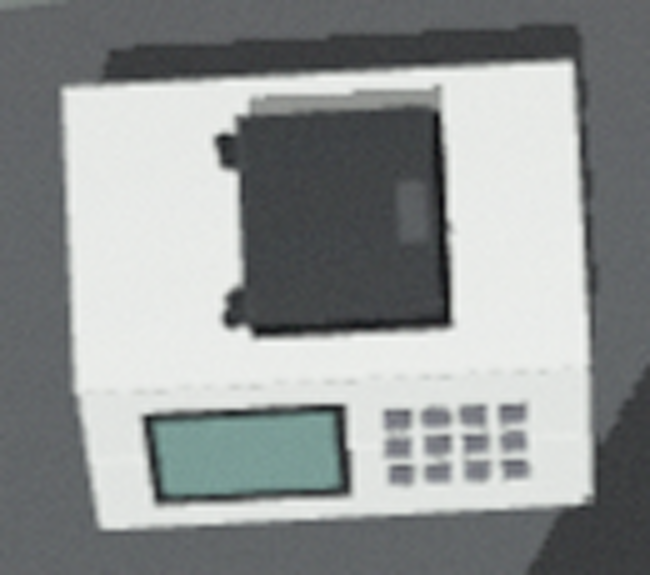

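View pics/t_tray.png

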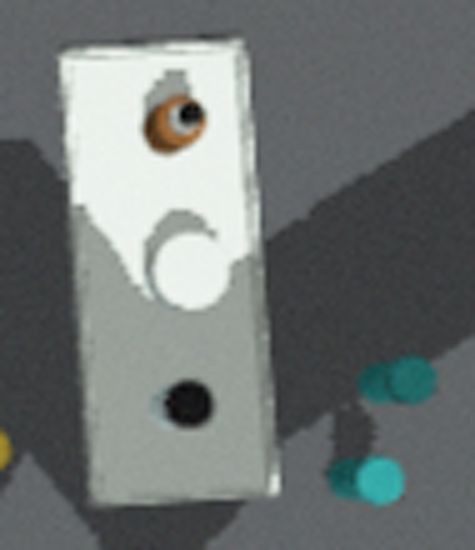

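View pics/s_crop.png

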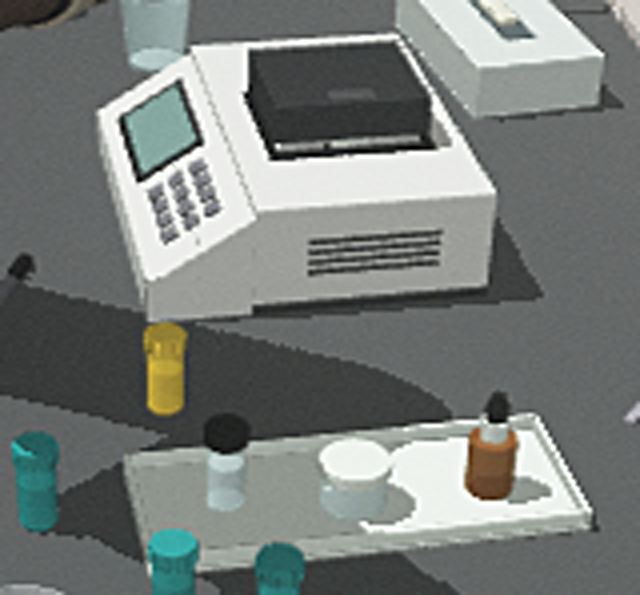

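Run:
```python
from h import *
P=lambda x,y,z:onplane("top",225+(x+.5)/5-.5,125+(y+.5)/5-.5,z)
bl=P(62,88,.105);br=P(573,62,.105);print("back",bl,br,np.linalg.norm(bl-br))
yv=(bl-br)[:2];yv/=np.linalg.norm(yv);xv=np.array([yv[1],-yv[0]])
print("yaw(x axis)",np.arctan2(xv[1],xv[0]))
O=(bl+br)[:2]/2-xv*.13;print("origin",O)
hinge=O+xv*.04+yv*.045;pad=hinge-yv*.098;well=O+xv*.04-yv*.02
print("from deck: hinge",hinge,"pad",pad,"well",well)
# flap corners
f=[P(*q,.153) for q in[(240,118),(433,108),(442,319),(250,327)]]
for a in range(4):print(f[a],np.linalg.norm(f[a]-f[a-1]))
c=np.mean(f,0)[:2];print("flap centre",c,"expected",hinge-yv*.056)
e=(f[0]+f[1]-f[2]-f[3])[:2];print("flap x yaw",np.arctan2(e[1],e[0]))
# side check of deck near-back corners: project
for nm,lx,ly,lz in[("bl",.13,.15,.105),("br",.13,-.15,.105),("br bottom",.13,-.15,0),("fr bottom",-.13,-.15,0)]:
    w=O+xv*lx+yv*ly;print(nm,proj("side",[*w,lz]),proj("top",[*w,lz]))
# cell via side
S=lambda x,y:(265+(x+.5)/4-.5,145+(y+.5)/3.5-.5)
p,e=tri(("top",385+(189)/5-.4,135+403/5-.4),("side",*S(227,427)));print("cap top tri",p,e)
p=P(0,0,0)
Q=lambda x,y,z:onplane("top",385+x/5-.4,135+y/5-.4,z)
print("cap top plane",Q(189,403,.078),"jar",Q(190,270,.046),"drop",Q(190,115,.094),"side foot",onplane("side",*S(226,505),.004))
for q in[(60,55),(243,40),(275,492),(92,503)]:print("tray",Q(*q,.018))
```

```text
back [0.68140024 0.30551445 0.105     ] [0.70153974 0.00544588 0.105     ] 0.30074365013491083
yaw(x axis) 0.06701583463938929
origin [0.56176181 0.14677463]
from deck: hinge [0.59865856 0.19435224] pad [0.6052212  0.09657223] well [0.60301133 0.12949815]
[0.65747698 0.19524776 0.153     ] 0.11886186376765727
[0.66490423 0.08603852 0.153     ] 0.10946151220634782
[0.54512127 0.07891514 0.153     ] 0.11999458366316854
[0.53890208 0.18699327 0.153     ] 0.1082569202475237
flap centre [0.60160114 0.13679867] expected [0.60240864 0.13847795]
flap x yaw 0.06442659030522277
bl [363.75198382 154.46717767] [237.1264363  142.19356684]
br [388.36408259 200.20956362] [339.07372587 137.00642491]
br bottom [385.5840615  229.44344501] [337.86514311 143.20468016]
fr bottom [301.05279214 237.31083204] [342.28892047 225.38502871]
cap top tri [ 0.4764966  -0.24594375  0.0766075 ] 0.0005642769454366364
cap top plane [ 0.47618425 -0.24561801  0.078     ] jar [ 0.55794038 -0.25288641  0.046     ] drop [ 0.64602038 -0.24228463  0.094     ] side foot [ 0.4768766  -0.24741652  0.004     ]
tray [ 0.69368578 -0.17728688  0.018     ]
tray [ 0.70494258 -0.29165724  0.018     ]
tray [ 0.42338108 -0.31183913  0.018     ]
tray [ 0.41482353 -0.19877351  0.018     ]
```

The deck and flap measurements agree to about 2 mm, and the side view confirms the corners and the cap height (0.0766 m against 0.078 m). Next I move above the flap pad with the fingers closed and the jaws along the instrument's x.

>>> move_arm:
  rows:
    - {"delta_pos":[1.77,3.62,0],"delta_rot":[0,0,3.6],"hand":0}
    - {"delta_pos":[1.77,3.62,0],"delta_rot":[0,0,3.6],"hand":0}
    - {"delta_pos":[1.77,3.62,0],"delta_rot":[0,0,3.6],"hand":0}
    - {"delta_pos":[1.77,3.62,0],"delta_rot":[0,0,3.6],"hand":0}
    - {"delta_pos":[1.77,3.62,0],"delta_rot":[0,0,3.6],"hand":0}
    - {"delta_pos":[1.77,3.62,0],"delta_rot":[0,0,3.6],"hand":0}
    - {"delta_pos":[1.77,3.62,0],"delta_rot":[0,0,3.6],"hand":0}
    - {"delta_pos":[1.77,3.62,0],"delta_rot":[0,0,3.6],"hand":0}
    - {"delta_pos":[1.77,3.62,0],"delta_rot":[0,0,3.6],"hand":0}
    - {"delta_pos":[1.77,3.62,0],"delta_rot":[0,0,3.6],"hand":0}

```text
t: 1.15
eef_pos: [0.4282, -0.263, 0.2486]
ee_rot: [-3.141, 0.0, -2.13]
force: [0.6, 0.1, 0.6]
width: 0.0132
```

>>> move_arm:
  rows:
    - {"delta_pos":[1.77,3.62,0],"delta_rot":[0,0,3.6],"hand":0}
    - {"delta_pos":[1.77,3.62,0],"delta_rot":[0,0,3.6],"hand":0}
    - {"delta_pos":[1.77,3.62,0],"delta_rot":[0,0,3.6],"hand":0}
    - {"delta_pos":[1.77,3.62,0],"delta_rot":[0,0,3.6],"hand":0}
    - {"delta_pos":[1.77,3.62,-0.5],"delta_rot":[0,0,3.6],"hand":0}
    - {"delta_pos":[1.77,3.62,-0.5],"delta_rot":[0,0,3.6],"hand":0}
    - {"delta_pos":[1.77,3.62,-0.5],"delta_rot":[0,0,3.6],"hand":0}
    - {"delta_pos":[1.77,3.62,-0.5],"delta_rot":[0,0,3.6],"hand":0}
    - {"delta_pos":[1.77,3.62,-0.5],"delta_rot":[0,0,3.6],"hand":0}
    - {"delta_pos":[1.77,3.62,-0.5],"delta_rot":[0,0,3.6],"hand":0}

```text
t: 2.15
eef_pos: [0.6052, 0.099, 0.2182]
ee_rot: [3.141, -0.0, -1.501]
force: [0.1, -0.9, 0.7]
width: 0.0004
```

>>> move_arm:
  rows:
    - {"delta_pos":[0,-0.3,-1.0],"delta_rot":[0,0,0],"hand":0}
    - {"delta_pos":[0,0,-1.0],"delta_rot":[0,0,0],"hand":0}
    - {"delta_pos":[0,0,-0.8],"delta_rot":[0,0,0],"hand":0}
    - {"delta_pos":[0,0,-0.4],"delta_rot":[0,0,0],"hand":0}
    - {"delta_pos":[0,0,-0.2],"delta_rot":[0,0,0],"hand":0}
    - {"delta_pos":[0,0,-0.2],"delta_rot":[0,0,0],"hand":0}
    - {"delta_pos":[0,0,-0.2],"delta_rot":[0,0,0],"hand":0}
    - {"delta_pos":[0,0,-0.2],"delta_rot":[0,0,0],"hand":0}
    - {"delta_pos":[0,0,-0.2],"delta_rot":[0,0,0],"hand":0}
    - {"delta_pos":[0,0,0],"delta_rot":[0,0,0],"hand":0}

```text
t: 3.15
eef_pos: [0.6049, 0.0943, 0.1765]
ee_rot: [-3.141, -0.0, -1.504]
force: [0.2, -1.1, 0.4]
width: 0.0005
```

>>> move_arm:
  rows:
    - {"delta_pos":[0,0,-0.05],"delta_rot":[0,0,0],"hand":0}
    - {"delta_pos":[0,0,-0.05],"delta_rot":[0,0,0],"hand":0}
    - {"delta_pos":[0,0,-0.05],"delta_rot":[0,0,0],"hand":0}
    - {"delta_pos":[0,0,-0.05],"delta_rot":[0,0,0],"hand":0}
    - {"delta_pos":[0,0,-0.05],"delta_rot":[0,0,0],"hand":0}
    - {"delta_pos":[0,0,0],"delta_rot":[0,0,0],"hand":0}
    - {"delta_pos":[0,0,0],"delta_rot":[0,0,0],"hand":0}
    - {"delta_pos":[0,0,0],"delta_rot":[0,0,0],"hand":0}
    - {"delta_pos":[0,0,0],"delta_rot":[0,0,0],"hand":0}
    - {"delta_pos":[0,0,0],"delta_rot":[0,0,0],"hand":0}

```text
t: 4.15
eef_pos: [0.605, 0.0944, 0.1741]
ee_rot: [-3.141, 0.0, -1.504]
force: [0.3, -2.3, 4.0]
width: 0.0004
```

>>> move_arm:
  rows:
    - {"delta_pos":[0,0,-0.05],"delta_rot":[0,0,0],"hand":0}
    - {"delta_pos":[0,0,-0.03],"delta_rot":[0,0,0],"hand":0}
    - {"delta_pos":[0,0,0],"delta_rot":[0,0,0],"hand":0}
    - {"delta_pos":[0,0,0],"delta_rot":[0,0,0],"hand":0}
    - {"delta_pos":[0,0,0],"delta_rot":[0,0,0],"hand":0}
    - {"delta_pos":[0,0,0],"delta_rot":[0,0,0],"hand":0}
    - {"delta_pos":[0,0,0],"delta_rot":[0,0,0],"hand":0}
    - {"delta_pos":[0,0,0],"delta_rot":[0,0,0],"hand":0}
    - {"delta_pos":[0,0,0],"delta_rot":[0,0,0],"hand":0}
    - {"delta_pos":[0,0,0],"delta_rot":[0,0,0],"hand":0}

```text
t: 5.15
eef_pos: [0.6049, 0.0944, 0.1733]
ee_rot: [-3.142, 0.0, -1.504]
force: [0.6, -1.3, 3.2]
width: 0.0006
```

>>> move_arm:
  rows:
    - {"delta_pos":[0,0,-0.05],"delta_rot":[0,0,0],"hand":0}
    - {"delta_pos":[0,0,0],"delta_rot":[0,0,0],"hand":0}
    - {"delta_pos":[0,0,0],"delta_rot":[0,0,0],"hand":0}
    - {"delta_pos":[0,0,0],"delta_rot":[0,0,0],"hand":0}
    - {"delta_pos":[0,0,0],"delta_rot":[0,0,0],"hand":0}
    - {"delta_pos":[0,0,0],"delta_rot":[0,0,0],"hand":0}
    - {"delta_pos":[0,0,0],"delta_rot":[0,0,0],"hand":0}
    - {"delta_pos":[0,0,0],"delta_rot":[0,0,0],"hand":0}
    - {"delta_pos":[0,0,0],"delta_rot":[0,0,0],"hand":0}
    - {"delta_pos":[0,0,0],"delta_rot":[0,0,0],"hand":0}

```text
t: 6.15
eef_pos: [0.6048, 0.0943, 0.1728]
ee_rot: [3.142, -0.0, -1.504]
force: [1.4, -1.3, 2.9]
width: 0.0008
```

>>> move_arm:
  rows:
    - {"delta_pos":[0,0,-0.05],"delta_rot":[0,0,0],"hand":0}
    - {"delta_pos":[0,0,0],"delta_rot":[0,0,0],"hand":0}
    - {"delta_pos":[0,0,0],"delta_rot":[0,0,0],"hand":0}
    - {"delta_pos":[0,0,0],"delta_rot":[0,0,0],"hand":0}
    - {"delta_pos":[0,0,0],"delta_rot":[0,0,0],"hand":0}
    - {"delta_pos":[0,0,0],"delta_rot":[0,0,0],"hand":0}
    - {"delta_pos":[0,0,0],"delta_rot":[0,0,0],"hand":0}
    - {"delta_pos":[0,0,0],"delta_rot":[0,0,0],"hand":0}
    - {"delta_pos":[0,0,0],"delta_rot":[0,0,0],"hand":0}
    - {"delta_pos":[0,0,0],"delta_rot":[0,0,0],"hand":0}

```text
t: 7.15
eef_pos: [0.6048, 0.0944, 0.1722]
ee_rot: [3.141, 0.0, -1.504]
force: [-0.1, -1.5, 3.3]
width: 0.0004
```

>>> move_arm:
  rows:
    - {"delta_pos":[0,0,-0.05],"delta_rot":[0,0,0],"hand":0}
    - {"delta_pos":[0,0,0],"delta_rot":[0,0,0],"hand":0}
    - {"delta_pos":[0,0,0],"delta_rot":[0,0,0],"hand":0}
    - {"delta_pos":[0,0,0],"delta_rot":[0,0,0],"hand":0}
    - {"delta_pos":[0,0,0],"delta_rot":[0,0,0],"hand":0}
    - {"delta_pos":[0,0,0],"delta_rot":[0,0,0],"hand":0}
    - {"delta_pos":[0,0,0],"delta_rot":[0,0,0],"hand":0}
    - {"delta_pos":[0,0,0],"delta_rot":[0,0,0],"hand":0}
    - {"delta_pos":[0,0,0],"delta_rot":[0,0,0],"hand":0}
    - {"delta_pos":[0,0,0],"delta_rot":[0,0,0],"hand":0}

```text
t: 8.15
eef_pos: [0.6048, 0.0944, 0.1717]
ee_rot: [3.142, 0.0, -1.504]
force: [0.4, -2.2, 4.3]
width: 0.0005
```

>>> move_arm:
  rows:
    - {"delta_pos":[0,0,-0.04],"delta_rot":[0,0,0],"hand":0}
    - {"delta_pos":[0,0,0],"delta_rot":[0,0,0],"hand":0}
    - {"delta_pos":[0,0,0],"delta_rot":[0,0,0],"hand":0}
    - {"delta_pos":[0,0,0],"delta_rot":[0,0,0],"hand":0}
    - {"delta_pos":[0,0,0],"delta_rot":[0,0,0],"hand":0}
    - {"delta_pos":[0,0,0],"delta_rot":[0,0,0],"hand":0}
    - {"delta_pos":[0,0,0],"delta_rot":[0,0,0],"hand":0}
    - {"delta_pos":[0,0,0],"delta_rot":[0,0,0],"hand":0}
    - {"delta_pos":[0,0,0],"delta_rot":[0,0,0],"hand":0}
    - {"delta_pos":[0,0,0],"delta_rot":[0,0,0],"hand":0}

```text
t: 9.15
eef_pos: [0.6048, 0.0944, 0.1714]
ee_rot: [3.142, 0.0, -1.504]
force: [0.4, -2.0, 2.7]
width: 0.0008
```

>>> move_arm:
  rows:
    - {"delta_pos":[0,0,-0.05],"delta_rot":[0,0,0],"hand":0}
    - {"delta_pos":[0,0,0],"delta_rot":[0,0,0],"hand":0}
    - {"delta_pos":[0,0,0],"delta_rot":[0,0,0],"hand":0}
    - {"delta_pos":[0,0,0],"delta_rot":[0,0,0],"hand":0}
    - {"delta_pos":[0,0,0],"delta_rot":[0,0,0],"hand":0}
    - {"delta_pos":[0,0,0],"delta_rot":[0,0,0],"hand":0}
    - {"delta_pos":[0,0,0],"delta_rot":[0,0,0],"hand":0}
    - {"delta_pos":[0,0,0],"delta_rot":[0,0,0],"hand":0}
    - {"delta_pos":[0,0,0],"delta_rot":[0,0,0],"hand":0}
    - {"delta_pos":[0,0,0],"delta_rot":[0,0,0],"hand":0}

```text
t: 10.15
eef_pos: [0.6048, 0.0944, 0.1709]
ee_rot: [3.142, -0.0, -1.504]
force: [0.2, -2.6, 3.5]
width: 0.0001
```

>>> move_arm:
  rows:
    - {"delta_pos":[0,0,-0.05],"delta_rot":[0,0,0],"hand":0}
    - {"delta_pos":[0,0,0],"delta_rot":[0,0,0],"hand":0}
    - {"delta_pos":[0,0,0],"delta_rot":[0,0,0],"hand":0}
    - {"delta_pos":[0,0,0],"delta_rot":[0,0,0],"hand":0}
    - {"delta_pos":[0,0,0],"delta_rot":[0,0,0],"hand":0}
    - {"delta_pos":[0,0,0],"delta_rot":[0,0,0],"hand":0}
    - {"delta_pos":[0,0,0],"delta_rot":[0,0,0],"hand":0}
    - {"delta_pos":[0,0,0],"delta_rot":[0,0,0],"hand":0}
    - {"delta_pos":[0,0,0],"delta_rot":[0,0,0],"hand":0}
    - {"delta_pos":[0,0,0],"delta_rot":[0,0,0],"hand":0}

```text
t: 11.15
eef_pos: [0.6048, 0.0944, 0.1703]
ee_rot: [3.142, 0.0, -1.504]
force: [-0.9, -2.2, 3.0]
width: 0.0006
```

>>> move_arm:
  rows:
    - {"delta_pos":[0,0,-0.055],"delta_rot":[0,0,0],"hand":0}
    - {"delta_pos":[0,0,0],"delta_rot":[0,0,0],"hand":0}
    - {"delta_pos":[0,0,0],"delta_rot":[0,0,0],"hand":0}
    - {"delta_pos":[0,0,0],"delta_rot":[0,0,0],"hand":0}
    - {"delta_pos":[0,0,0],"delta_rot":[0,0,0],"hand":0}
    - {"delta_pos":[0,0,0],"delta_rot":[0,0,0],"hand":0}
    - {"delta_pos":[0,0,0],"delta_rot":[0,0,0],"hand":0}
    - {"delta_pos":[0,0,0],"delta_rot":[0,0,0],"hand":0}
    - {"delta_pos":[0,0,0],"delta_rot":[0,0,0],"hand":0}
    - {"delta_pos":[0,0,0],"delta_rot":[0,0,0],"hand":0}

```text
t: 12.15
eef_pos: [0.6048, 0.0944, 0.1698]
ee_rot: [-3.142, 0.0, -1.504]
force: [0.8, -1.9, 2.3]
width: 0.0004
```

>>> move_arm:
  rows:
    - {"delta_pos":[0,0,-0.055],"delta_rot":[0,0,0],"hand":0}
    - {"delta_pos":[0,0,0],"delta_rot":[0,0,0],"hand":0}
    - {"delta_pos":[0,0,0],"delta_rot":[0,0,0],"hand":0}
    - {"delta_pos":[0,0,0],"delta_rot":[0,0,0],"hand":0}
    - {"delta_pos":[0,0,0],"delta_rot":[0,0,0],"hand":0}
    - {"delta_pos":[0,0,0],"delta_rot":[0,0,0],"hand":0}
    - {"delta_pos":[0,0,0],"delta_rot":[0,0,0],"hand":0}
    - {"delta_pos":[0,0,0],"delta_rot":[0,0,0],"hand":0}
    - {"delta_pos":[0,0,0],"delta_rot":[0,0,0],"hand":0}
    - {"delta_pos":[0,0,0],"delta_rot":[0,0,0],"hand":0}

```text
t: 13.15
eef_pos: [0.6048, 0.0944, 0.1693]
ee_rot: [-3.142, 0.0, -1.504]
force: [-0.4, -1.3, 1.9]
width: 0.0002
```

>>> move_arm:
  rows:
    - {"delta_pos":[0,0,-0.055],"delta_rot":[0,0,0],"hand":0}
    - {"delta_pos":[0,0,0],"delta_rot":[0,0,0],"hand":0}
    - {"delta_pos":[0,0,0],"delta_rot":[0,0,0],"hand":0}
    - {"delta_pos":[0,0,0],"delta_rot":[0,0,0],"hand":0}
    - {"delta_pos":[0,0,0],"delta_rot":[0,0,0],"hand":0}
    - {"delta_pos":[0,0,0],"delta_rot":[0,0,0],"hand":0}
    - {"delta_pos":[0,0,0],"delta_rot":[0,0,0],"hand":0}
    - {"delta_pos":[0,0,0],"delta_rot":[0,0,0],"hand":0}
    - {"delta_pos":[0,0,0],"delta_rot":[0,0,0],"hand":0}
    - {"delta_pos":[0,0,0],"delta_rot":[0,0,0],"hand":0}

```text
t: 14.15
eef_pos: [0.6048, 0.0943, 0.1687]
ee_rot: [3.142, -0.0, -1.504]
force: [0.3, -2.5, 3.1]
width: 0.0004
```

>>> move_arm:
  rows:
    - {"delta_pos":[0,0,-0.055],"delta_rot":[0,0,0],"hand":0}
    - {"delta_pos":[0,0,0],"delta_rot":[0,0,0],"hand":0}
    - {"delta_pos":[0,0,0],"delta_rot":[0,0,0],"hand":0}
    - {"delta_pos":[0,0,0],"delta_rot":[0,0,0],"hand":0}
    - {"delta_pos":[0,0,0],"delta_rot":[0,0,0],"hand":0}
    - {"delta_pos":[0,0,0],"delta_rot":[0,0,0],"hand":0}
    - {"delta_pos":[0,0,0],"delta_rot":[0,0,0],"hand":0}
    - {"delta_pos":[0,0,0],"delta_rot":[0,0,0],"hand":0}
    - {"delta_pos":[0,0,0],"delta_rot":[0,0,0],"hand":0}
    - {"delta_pos":[0,0,0],"delta_rot":[0,0,0],"hand":0}

```text
t: 15.15
eef_pos: [0.6049, 0.0943, 0.1683]
ee_rot: [-3.141, -0.0, -1.504]
force: [-1.2, -3.6, 4.7]
width: 0.0004
```

>>> move_arm:
  rows:
    - {"delta_pos":[0,0,-0.04],"delta_rot":[0,0,0],"hand":0}
    - {"delta_pos":[0,0,0],"delta_rot":[0,0,0],"hand":0}
    - {"delta_pos":[0,0,0],"delta_rot":[0,0,0],"hand":0}
    - {"delta_pos":[0,0,0],"delta_rot":[0,0,0],"hand":0}
    - {"delta_pos":[0,0,0],"delta_rot":[0,0,0],"hand":0}
    - {"delta_pos":[0,0,0],"delta_rot":[0,0,0],"hand":0}
    - {"delta_pos":[0,0,0],"delta_rot":[0,0,0],"hand":0}
    - {"delta_pos":[0,0,0],"delta_rot":[0,0,0],"hand":0}
    - {"delta_pos":[0,0,0],"delta_rot":[0,0,0],"hand":0}
    - {"delta_pos":[0,0,0],"delta_rot":[0,0,0],"hand":0}

```text
t: 16.15
eef_pos: [0.6049, 0.0942, 0.1681]
ee_rot: [-3.141, -0.0, -1.504]
force: [-1.7, -3.6, 7.8]
width: 0.0007
```

>>> move_arm:
  rows:
    - {"delta_pos":[0,0,-0.04],"delta_rot":[0,0,0],"hand":0}
    - {"delta_pos":[0,0,0],"delta_rot":[0,0,0],"hand":0}
    - {"delta_pos":[0,0,0],"delta_rot":[0,0,0],"hand":0}
    - {"delta_pos":[0,0,0],"delta_rot":[0,0,0],"hand":0}
    - {"delta_pos":[0,0,0],"delta_rot":[0,0,0],"hand":0}
    - {"delta_pos":[0,0,0],"delta_rot":[0,0,0],"hand":0}
    - {"delta_pos":[0,0,0],"delta_rot":[0,0,0],"hand":0}
    - {"delta_pos":[0,0,0],"delta_rot":[0,0,0],"hand":0}
    - {"delta_pos":[0,0,0],"delta_rot":[0,0,0],"hand":0}
    - {"delta_pos":[0,0,0],"delta_rot":[0,0,0],"hand":0}

```text
t: 17.15
eef_pos: [0.6049, 0.0942, 0.1679]
ee_rot: [-3.141, -0.0, -1.504]
force: [-1.2, -3.7, 7.8]
width: 0.0008
```

>>> move_arm:
  rows:
    - {"delta_pos":[0,0,-0.04],"delta_rot":[0,0,0],"hand":0}
    - {"delta_pos":[0,0,0],"delta_rot":[0,0,0],"hand":0}
    - {"delta_pos":[0,0,0],"delta_rot":[0,0,0],"hand":0}
    - {"delta_pos":[0,0,0],"delta_rot":[0,0,0],"hand":0}
    - {"delta_pos":[0,0,0],"delta_rot":[0,0,0],"hand":0}
    - {"delta_pos":[0,0,0],"delta_rot":[0,0,0],"hand":0}
    - {"delta_pos":[0,0,0],"delta_rot":[0,0,0],"hand":0}
    - {"delta_pos":[0,0,0],"delta_rot":[0,0,0],"hand":0}
    - {"delta_pos":[0,0,0],"delta_rot":[0,0,0],"hand":0}
    - {"delta_pos":[0,0,0],"delta_rot":[0,0,0],"hand":0}

```text
t: 18.15
eef_pos: [0.6049, 0.0941, 0.1677]
ee_rot: [-3.141, -0.0, -1.504]
force: [-3.0, -3.4, 9.2]
width: 0.0001
```

>>> move_arm:
  rows:
    - {"delta_pos":[0,0,-0.04],"delta_rot":[0,0,0],"hand":0}
    - {"delta_pos":[0,0,0],"delta_rot":[0,0,0],"hand":0}
    - {"delta_pos":[0,0,0],"delta_rot":[0,0,0],"hand":0}
    - {"delta_pos":[0,0,0],"delta_rot":[0,0,0],"hand":0}
    - {"delta_pos":[0,0,0],"delta_rot":[0,0,0],"hand":0}
    - {"delta_pos":[0,0,3],"delta_rot":[0,0,0],"hand":0}
    - {"delta_pos":[0,-1,4],"delta_rot":[0,0,0],"hand":0}
    - {"delta_pos":[-1,-4,1],"delta_rot":[0,0,0],"hand":5}
    - {"delta_pos":[-1.5,-4.5,0],"delta_rot":[0,0,0],"hand":5}
    - {"delta_pos":[-1.5,-4.5,0],"delta_rot":[0,0,0],"hand":5}

```text
t: 19.15
eef_pos: [0.5642, -0.046, 0.2463]
ee_rot: [-3.141, 0.001, -1.503]
force: [0.6, -1.7, 0.1]
width: 0.0193
```

Run:
```python
from h import *
cv2.imwrite("pics/side1.png",grab_frame("side"))
```

```text
(no output)
```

View pics/side1.png

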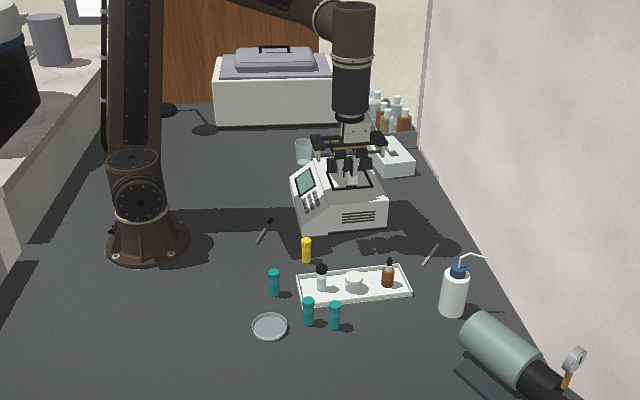

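>>> move_arm:
  rows:
    - {"delta_pos":[-1.76,-4,-1],"delta_rot":[0,0,0],"hand":5}
    - {"delta_pos":[-1.76,-4,-1],"delta_rot":[0,0,0],"hand":5}
    - {"delta_pos":[-1.76,-4,-1],"delta_rot":[0,0,0],"hand":5}
    - {"delta_pos":[-1.76,-4,-1],"delta_rot":[0,0,0],"hand":5}
    - {"delta_pos":[-1.76,-4,-1],"delta_rot":[0,0,0],"hand":5}
    - {"delta_pos":[0,0,-2],"delta_rot":[0,0,0],"hand":5}
    - {"delta_pos":[0,0,-2],"delta_rot":[0,0,0],"hand":5}
    - {"delta_pos":[0,0,-2],"delta_rot":[0,0,0],"hand":5}
    - {"delta_pos":[0,0,-2],"delta_rot":[0,0,0],"hand":5}
    - {"delta_pos":[0,0,-1],"delta_rot":[0,0,0],"hand":5}

```text
t: 20.2
eef_pos: [0.4758, -0.245, 0.1044]
ee_rot: [3.139, 0.001, -1.505]
force: [-0.3, -0.7, 0.4]
width: 0.0498
```

Run:
```python
from h import *
cv2.imwrite("pics/top2.png",grab_frame("top"))
im=cv2.imread("pics/top2.png")
cv2.imwrite("pics/top2c.png",cv2.resize(im[100:260,200:460],None,fx=3,fy=3,interpolation=cv2.INTER_CUBIC))
print(get_state()["eef_pos"])
cv2.imwrite("pics/wrist2.png",grab_frame("wrist"))
```

```text
[ 0.47542103 -0.24494904  0.1035749 ]
```

View pics/top2c.png

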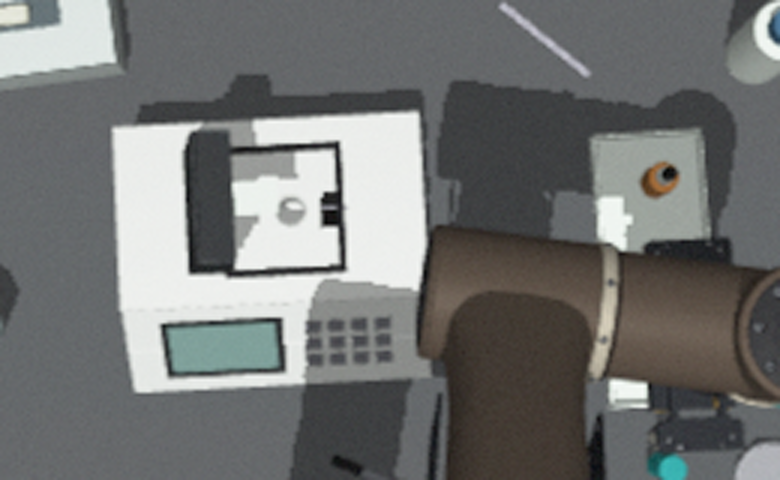

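View pics/wrist2.png

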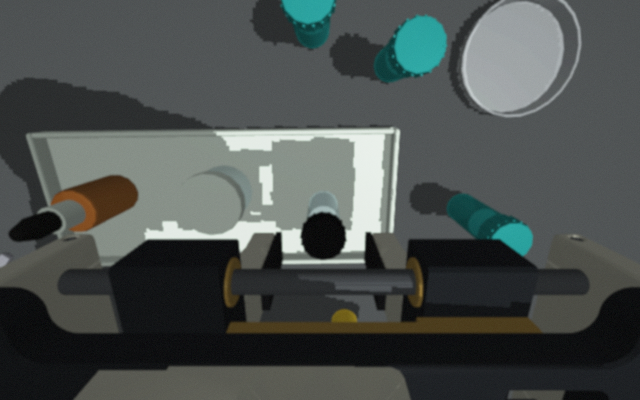

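The flap stands open. The well mouth shows at about (292,210) in the 3x top crop. The wrist view shows the black cap at about (323,235), centred between the fingers.

```bash
cat >> h.py <<'E'
from scipy.spatial.transform import Rotation as Rn
def wrist_on(u,v,z,pos,rpy):
    c=camera_info("wrist");T=c["T_tool_cam"];R=Rn.from_euler('xyz',rpy).as_matrix()
    d=R@T[:3,:3]@np.linalg.inv(c["camera_matrix"])@np.array([u,v,1.]);o=R@T[:3,3]+np.array(pos)
    return o+d*(z-o[2])/d[2]
E
python3 - <<'E'
from h import *
s=get_state()
w=cv2.imread("pics/wrist2.png");m=(w.max(2)<40).astype(np.uint8);k=np.zeros_like(m);k[205:262,296:352]=1
cs,_=cv2.findContours(m*k,cv2.RETR_EXTERNAL,cv2.CHAIN_APPROX_NONE);c=max(cs,key=cv2.contourArea);print(cv2.minEnclosingCircle(c),cv2.boundingRect(c))
(u,v),r=cv2.minEnclosingCircle(c)
for z in(.078,.070):print(wrist_on(u,v,z,s["eef_pos"],s["ee_rot"]))
t=cv2.imread("pics/top2.png")
cv2.imwrite("pics/well2.png",cv2.resize(t[135:200,255:325],None,fx=9,fy=9,interpolation=cv2.INTER_CUBIC))
E
```

```text
((322.839111328125, 235.77239990234375), 22.94879722595215) (302, 213, 43, 46)
[ 0.47643473 -0.24994372  0.078     ]
[ 0.47616728 -0.2462183   0.07      ]
```

View pics/well2.png

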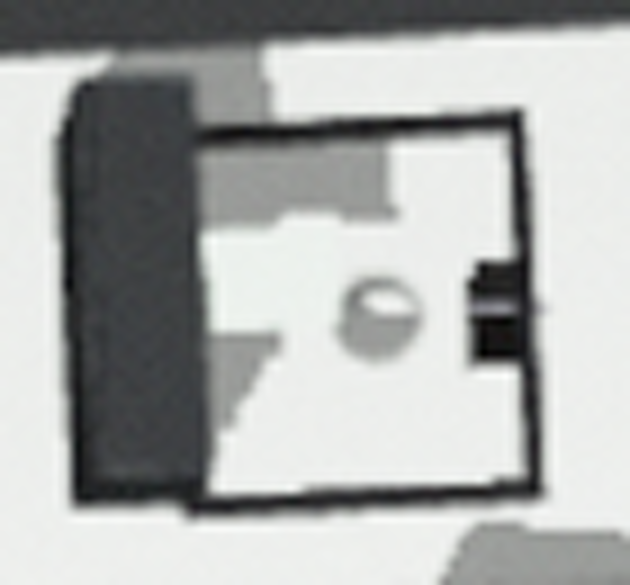

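Run:
```python
from h import *
for u,v in[(296.8,169.8),(296.5,169.5),(297.1,170.1)]:print(onplane("top",u,v,.105))
# frame dark outline right-front corner etc as check: tongue slot
print("slot",onplane("top",255+497/9-.44,135+312/9-.44,.105))
```

```text
[0.60264999 0.12826492 0.105     ]
[0.60351904 0.12916    0.105     ]
[0.60178101 0.12736991 0.105     ]
slot [0.60493457 0.0902871  0.105     ]
```

>>> move_arm:
  rows:
    - {"delta_pos":[0.05,-0.15,-1],"delta_rot":[0,0,0],"hand":5}
    - {"delta_pos":[0,0,-1],"delta_rot":[0,0,0],"hand":5}
    - {"delta_pos":[0,0,-0.7],"delta_rot":[0,0,0],"hand":5}
    - {"delta_pos":[0,0,0],"delta_rot":[0,0,0],"hand":5}
    - {"delta_pos":[0,0,0],"delta_rot":[0,0,0],"hand":2}
    - {"delta_pos":[0,0,0],"delta_rot":[0,0,0],"hand":2}
    - {"delta_pos":[0,0,0],"delta_rot":[0,0,0],"hand":2}
    - {"delta_pos":[0,0,0],"delta_rot":[0,0,0],"hand":2}
    - {"delta_pos":[0,0,0],"delta_rot":[0,0,0],"hand":2}
    - {"delta_pos":[0,0,0],"delta_rot":[0,0,0],"hand":2}
  force: 30

```text
t: 21.3
eef_pos: [0.4776, -0.2472, 0.0799]
ee_rot: [-3.141, -0.0, -1.504]
force: [-1.1, -0.6, 0.9]
width: 0.0267
```

>>> move_arm:
  rows:
    - {"delta_pos":[0,0,2],"delta_rot":[0,0,0],"hand":2}
    - {"delta_pos":[0,0,4],"delta_rot":[0,0,0],"hand":2}
    - {"delta_pos":[0,0,4],"delta_rot":[0,0,0],"hand":2}
    - {"delta_pos":[0,0,4],"delta_rot":[0,0,0],"hand":2}
    - {"delta_pos":[1.05,3.13,0],"delta_rot":[0,0,0],"hand":2}
    - {"delta_pos":[1.05,3.13,0],"delta_rot":[0,0,0],"hand":2}
    - {"delta_pos":[1.05,3.13,0],"delta_rot":[0,0,0],"hand":2}
    - {"delta_pos":[1.05,3.13,0],"delta_rot":[0,0,0],"hand":2}
    - {"delta_pos":[1.05,3.13,0],"delta_rot":[0,0,0],"hand":2}
    - {"delta_pos":[1.05,3.13,0],"delta_rot":[0,0,0],"hand":2}

```text
t: 22.3
eef_pos: [0.5404, -0.058, 0.2195]
ee_rot: [3.141, 0.0, -1.504]
force: [0.7, -0.3, -1.2]
width: 0.0269
```

Run:
```python
from h import *
cv2.imwrite("pics/side3.png",grab_frame("side"))
im=cv2.imread("pics/side3.png")
cv2.imwrite("pics/side3c.png",cv2.resize(im[80:300,240:440],None,fx=3.2,fy=2.7,interpolation=cv2.INTER_CUBIC))
s=get_state();print(s["eef_pos"],s["ee_rot"],s["width"])
cv2.imwrite("pics/wrist3.png",grab_frame("wrist"))
```

```text
[ 0.54213188 -0.05485187  0.2194723 ] [-3.14049922e+00  7.23070562e-04 -1.50289531e+00] 0.02696962801345313
```

View pics/side3c.png

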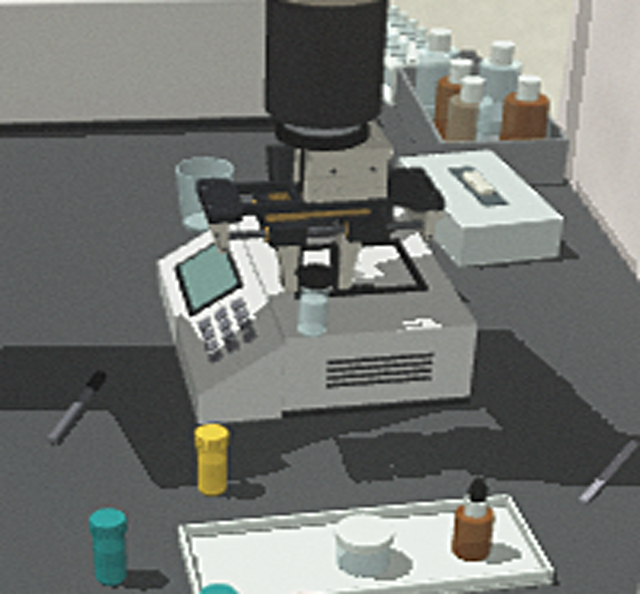

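View pics/wrist3.png

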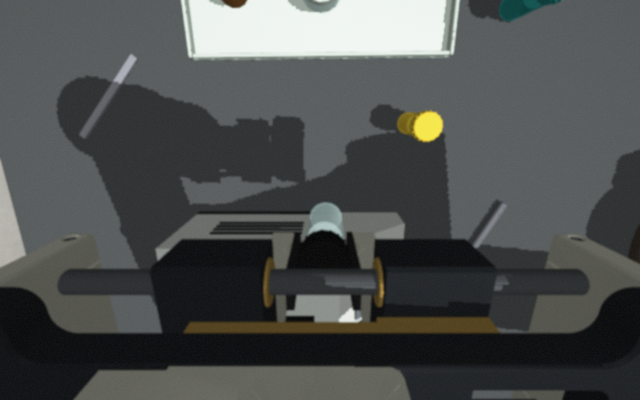

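Run:
```python
from h import *
im=cv2.imread("pics/side3.png")
cv2.imwrite("pics/s3z.png",cv2.resize(im[165:210,315:360],None,fx=12,fy=12,interpolation=cv2.INTER_CUBIC))
p=np.array([.5421,-.0549,.2195])
for dz in(-.0019,-.0759):
  for dy in(0,):print(dz,proj("side",p+[0,dy,dz]))
# lower front rim of the cell if centred
th=np.linspace(0,2*np.pi,60)
q=np.array([proj("side",p+[.0125*np.cos(t),.0125*np.sin(t),-.0759]) for t in th]);print("bottom ellipse",q.min(0),q.max(0))
q=np.array([proj("side",p+[.014*np.cos(t),.014*np.sin(t),-.0019]) for t in th]);print("cap top ellipse",q.min(0),q.max(0))
```

```text
-0.0019 [338.57999199 179.33248258]
-0.0759 [337.78083351 202.563343  ]
bottom ellipse [333.27356408 200.17843519] [342.28896211 204.98144468]
cap top ellipse [333.39046757 176.78672562] [343.77030944 181.91914728]
```

View pics/s3z.png

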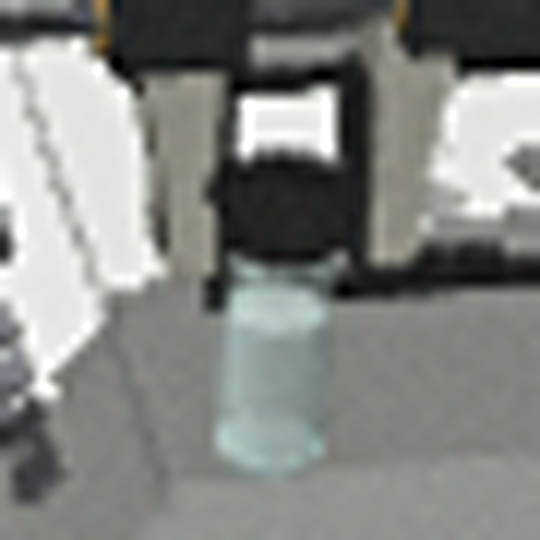

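>>> move_arm:
  rows:
    - {"delta_pos":[1.22,3.66,0],"delta_rot":[0,0,0],"hand":2}
    - {"delta_pos":[1.22,3.66,0],"delta_rot":[0,0,0],"hand":2}
    - {"delta_pos":[1.22,3.66,0],"delta_rot":[0,0,0],"hand":2}
    - {"delta_pos":[1.22,3.66,0],"delta_rot":[0,0,0],"hand":2}
    - {"delta_pos":[1.22,3.66,0],"delta_rot":[0,0,0],"hand":2}
    - {"delta_pos":[0,0,-1],"delta_rot":[0,0,0],"hand":2}
    - {"delta_pos":[0,0,-1],"delta_rot":[0,0,0],"hand":2}
    - {"delta_pos":[0,0,-1],"delta_rot":[0,0,0],"hand":2}
    - {"delta_pos":[0,0,0],"delta_rot":[0,0,0],"hand":2}
    - {"delta_pos":[0,0,0],"delta_rot":[0,0,0],"hand":2}

```text
t: 23.4
eef_pos: [0.6011, 0.1226, 0.1895]
ee_rot: [3.141, -0.0, -1.505]
force: [0.7, -0.0, 0.0]
width: 0.027
```

Run:
```python
from h import *
im=grab_frame("side")
s=get_state();print(s["eef_pos"],s["ee_rot"],s["force"])
w=grab_frame("wrist");cv2.imwrite("pics/wrist4.png",w)
cv2.imwrite("pics/s4z.png",cv2.resize(im[130:200,310:390],None,fx=8,fy=8,interpolation=cv2.INTER_CUBIC))
```

```text
[0.6014695  0.12286455 0.18994177] [-3.14119529e+00 -7.25964027e-05 -1.50505306e+00] [-0.14610263 -0.02727471 -0.34723115]
```

View pics/s4z.png

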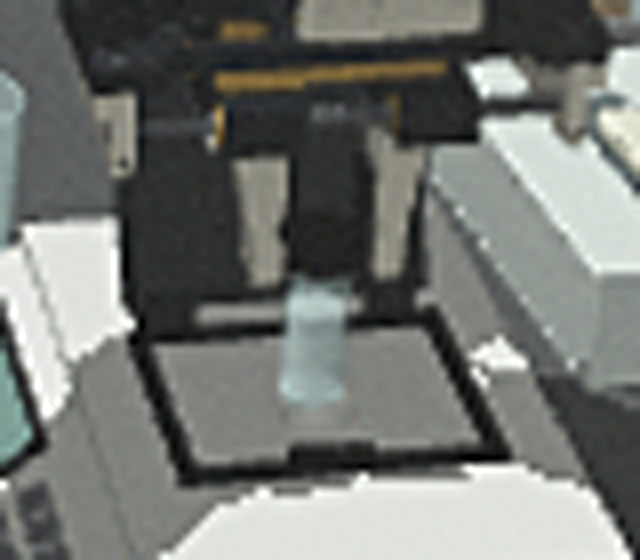

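View pics/wrist4.png

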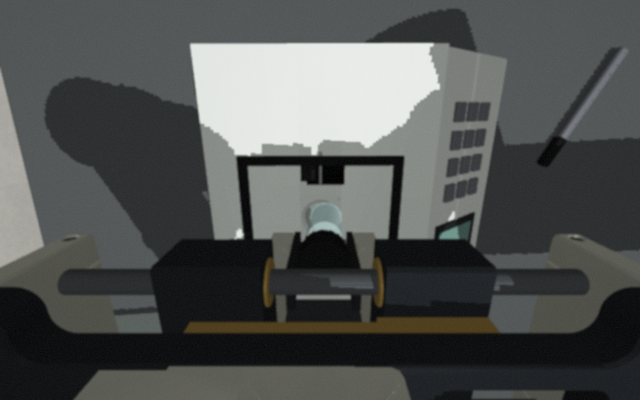

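Run:
```python
from h import *
w=cv2.imread("pics/wrist4.png")
cv2.imwrite("pics/w4z.png",cv2.resize(w[145:245,235:410],None,fx=4.5,fy=4.5,interpolation=cv2.INTER_CUBIC))
s=get_state();P=s["eef_pos"];R=s["ee_rot"]
for n,u,v,z in[("slot",323,174,.105),("frameL",241,160,.105),("frameR",402,160,.105),("cellbottom",323,213,.114)]:print(n,wrist_on(u,v,z,P,R))
```

```text
slot [0.6038799  0.09185898 0.105     ]
frameL [0.66860751 0.08493513 0.105     ]
frameR [0.54298399 0.07662049 0.105     ]
cellbottom [0.60192163 0.1214184  0.114     ]
```

View pics/w4z.png

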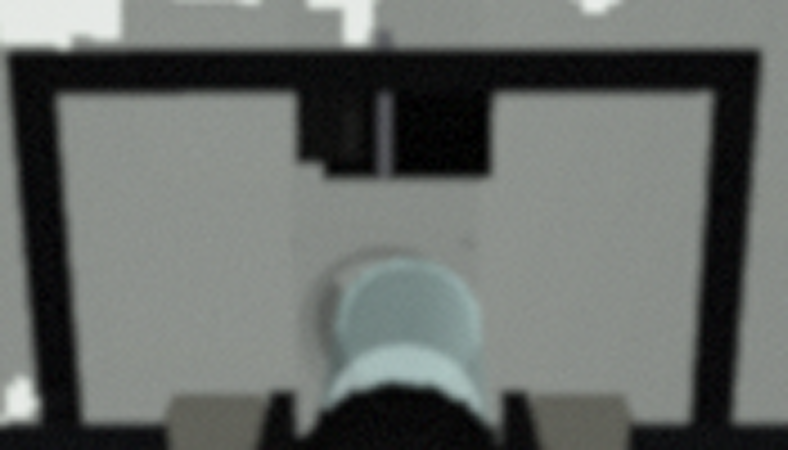

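Run:
```python
from h import *
s=get_state();P=s["eef_pos"];R=s["ee_rot"]
f=lambda x,y,z:wrist_on(235+x/4.5-.39,145+y/4.5-.39,z,P,R)
print("cell bottom",f(408,319,.114),"edges",f(338,319,.114),f(478,319,.114),f(408,257,.114))
print("well near rim",f(390,247,.105),"left rim",f(312,310,.105))
print("frame outer corners",f(10,52,.105),f(760,52,.105),"inner",f(55,90,.105),f(715,90,.105))
```

```text
cell bottom [0.5999726  0.12341473 0.114     ] edges [0.61233517 0.12423423 0.114     ] [0.58761073 0.12259527 0.114     ] [0.60076072 0.11189222 0.114     ]
well near rim [0.60388275 0.1131517  0.105     ] left rim [0.61742828 0.12625123 0.105     ]
frame outer corners [0.67179011 0.08213258 0.105     ] [0.54226339 0.07356045 0.105     ] inner [0.66410309 0.08829172 0.105     ] [0.54910904 0.08067969 0.105     ]
```

>>> move_arm:
  rows:
    - {"delta_pos":[0.17,0.45,0],"delta_rot":[0,-1,0],"hand":2}
    - {"delta_pos":[0,0,-0.3],"delta_rot":[0,0,0],"hand":2}
    - {"delta_pos":[0,0,-0.2],"delta_rot":[0,0,0],"hand":2}
    - {"delta_pos":[0,0,-0.2],"delta_rot":[0,0,0],"hand":2}
    - {"delta_pos":[0,0,-0.2],"delta_rot":[0,0,0],"hand":2}
    - {"delta_pos":[0,0,-0.1],"delta_rot":[0,0,0],"hand":2}
    - {"delta_pos":[0,0,-0.1],"delta_rot":[0,0,0],"hand":2}
    - {"delta_pos":[0,0,-0.1],"delta_rot":[0,0,0],"hand":2}
    - {"delta_pos":[0,0,0],"delta_rot":[0,0,0],"hand":2}
    - {"delta_pos":[0,0,0],"delta_rot":[0,0,0],"hand":2}

```text
t: 24.5
eef_pos: [0.6031, 0.1282, 0.1776]
ee_rot: [-3.124, -0.001, -1.504]
force: [0.7, -0.5, -0.7]
width: 0.0272
```

>>> move_arm:
  rows:
    - {"delta_pos":[0,0,-0.1],"delta_rot":[0,0,0],"hand":2}
    - {"delta_pos":[0,0,-0.1],"delta_rot":[0,0,0],"hand":2}
    - {"delta_pos":[0,0,-0.1],"delta_rot":[0,0,0],"hand":2}
    - {"delta_pos":[0,0,-0.1],"delta_rot":[0,0,0],"hand":2}
    - {"delta_pos":[0,0,-0.1],"delta_rot":[0,0,0],"hand":2}
    - {"delta_pos":[0,0,-0.1],"delta_rot":[0,0,0],"hand":2}
    - {"delta_pos":[0,0,-0.1],"delta_rot":[0,0,0],"hand":2}
    - {"delta_pos":[0,0,-0.1],"delta_rot":[0,0,0],"hand":2}
    - {"delta_pos":[0,0,0],"delta_rot":[0,0,0],"hand":2}
    - {"delta_pos":[0,0,0],"delta_rot":[0,0,0],"hand":2}

```text
t: 25.5
eef_pos: [0.6031, 0.1282, 0.1695]
ee_rot: [-3.124, -0.001, -1.504]
force: [1.0, 0.0, -2.4]
width: 0.0273
```

>>> move_arm:
  rows:
    - {"delta_pos":[0,0,-0.1],"delta_rot":[0,0,0],"hand":2}
    - {"delta_pos":[0,0,-0.1],"delta_rot":[0,0,0],"hand":2}
    - {"delta_pos":[0,0,-0.1],"delta_rot":[0,0,0],"hand":2}
    - {"delta_pos":[0,0,-0.1],"delta_rot":[0,0,0],"hand":2}
    - {"delta_pos":[0,0,-0.1],"delta_rot":[0,0,0],"hand":2}
    - {"delta_pos":[0,0,-0.1],"delta_rot":[0,0,0],"hand":2}
    - {"delta_pos":[0,0,-0.1],"delta_rot":[0,0,0],"hand":2}
    - {"delta_pos":[0,0,-0.1],"delta_rot":[0,0,0],"hand":2}
    - {"delta_pos":[0,0,-0.1],"delta_rot":[0,0,0],"hand":2}
    - {"delta_pos":[0,0,-0.1],"delta_rot":[0,0,0],"hand":2}

```text
t: 26.5
eef_pos: [0.6031, 0.1282, 0.1596]
ee_rot: [-3.124, -0.001, -1.504]
force: [0.7, 1.7, 1.6]
width: 0.0272
```

>>> move_arm:
  rows:
    - {"delta_pos":[0,0,-0.12],"delta_rot":[0,0,0],"hand":2}
    - {"delta_pos":[0,0,-0.12],"delta_rot":[0,0,0],"hand":2}
    - {"delta_pos":[0,0,-0.12],"delta_rot":[0,0,0],"hand":2}
    - {"delta_pos":[0,0,-0.12],"delta_rot":[0,0,0],"hand":2}
    - {"delta_pos":[0,0,-0.12],"delta_rot":[0,0,0],"hand":2}
    - {"delta_pos":[0,0,-0.12],"delta_rot":[0,0,0],"hand":2}
    - {"delta_pos":[0,0,-0.12],"delta_rot":[0,0,0],"hand":2}
    - {"delta_pos":[0,0,-0.12],"delta_rot":[0,0,0],"hand":2}
    - {"delta_pos":[0,0,-0.12],"delta_rot":[0,0,0],"hand":2}
    - {"delta_pos":[0,0,-0.12],"delta_rot":[0,0,0],"hand":2}

```text
t: 27.5
eef_pos: [0.6032, 0.1283, 0.1475]
ee_rot: [-3.124, -0.001, -1.504]
force: [2.2, 1.8, 2.2]
width: 0.0271
```

>>> move_arm:
  rows:
    - {"delta_pos":[0,0,-0.12],"delta_rot":[0,0,0],"hand":2}
    - {"delta_pos":[0,0,-0.12],"delta_rot":[0,0,0],"hand":2}
    - {"delta_pos":[0,0,-0.12],"delta_rot":[0,0,0],"hand":2}
    - {"delta_pos":[0,0,-0.12],"delta_rot":[0,0,0],"hand":2}
    - {"delta_pos":[0,0,-0.12],"delta_rot":[0,0,0],"hand":2}
    - {"delta_pos":[0,0,-0.12],"delta_rot":[0,0,0],"hand":2}
    - {"delta_pos":[0,0,-0.12],"delta_rot":[0,0,0],"hand":2}
    - {"delta_pos":[0,0,-0.12],"delta_rot":[0,0,0],"hand":2}
    - {"delta_pos":[0,0,-0.12],"delta_rot":[0,0,0],"hand":2}
    - {"delta_pos":[0,0,-0.07],"delta_rot":[0,0,0],"hand":2}

```text
t: 28.5
eef_pos: [0.6031, 0.1282, 0.1359]
ee_rot: [-3.124, -0.001, -1.504]
force: [1.1, 2.8, 1.5]
width: 0.0269
```

Next I lower it in small steps until the floor pushes back.

>>> move_arm:
  rows:
    - {"delta_pos":[0,0,-0.04],"delta_rot":[0,0,0],"hand":2}
    - {"delta_pos":[0,0,-0.04],"delta_rot":[0,0,0],"hand":2}
    - {"delta_pos":[0,0,-0.04],"delta_rot":[0,0,0],"hand":2}
    - {"delta_pos":[0,0,-0.04],"delta_rot":[0,0,0],"hand":2}
    - {"delta_pos":[0,0,-0.04],"delta_rot":[0,0,0],"hand":2}
    - {"delta_pos":[0,0,0],"delta_rot":[0,0,0],"hand":2}
    - {"delta_pos":[0,0,0],"delta_rot":[0,0,0],"hand":2}
    - {"delta_pos":[0,0,0],"delta_rot":[0,0,0],"hand":2}
    - {"delta_pos":[0,0,0],"delta_rot":[0,0,0],"hand":2}
    - {"delta_pos":[0,0,0],"delta_rot":[0,0,0],"hand":2}

```text
t: 29.5
eef_pos: [0.6032, 0.1282, 0.1347]
ee_rot: [-3.124, -0.001, -1.504]
force: [-0.4, 3.0, 6.4]
width: 0.0271
```

>>> move_arm:
  rows:
    - {"delta_pos":[0,0,-0.08],"delta_rot":[0,0,0],"hand":2}
    - {"delta_pos":[0,0,0],"delta_rot":[0,0,0],"hand":2}
    - {"delta_pos":[0,0,0],"delta_rot":[0,0,0],"hand":2}
    - {"delta_pos":[0,0,0.1],"delta_rot":[0,0,0],"hand":4.5}
    - {"delta_pos":[0,0,0],"delta_rot":[0,0,0],"hand":4.5}
    - {"delta_pos":[0,0,0],"delta_rot":[0,0,0],"hand":4.5}
    - {"delta_pos":[0,0,0],"delta_rot":[0,0,0],"hand":4.5}
    - {"delta_pos":[0,0,2],"delta_rot":[0,0,0],"hand":4.5}
    - {"delta_pos":[0,0,2],"delta_rot":[0,1,0],"hand":4.5}
    - {"delta_pos":[0,0,1],"delta_rot":[0,0,0],"hand":4.5}

```text
t: 30.5
eef_pos: [0.6038, 0.1282, 0.1856]
ee_rot: [-3.141, 0.0, -1.504]
force: [0.8, -0.0, -0.1]
width: 0.045
```

Run:
```python
from h import *
im=grab_frame("side")
s=get_state();print(s["eef_pos"],s["ee_rot"],s["force"],s["width"])
w=grab_frame("wrist");cv2.imwrite("pics/wrist5.png",w)
cv2.imwrite("pics/s5z.png",cv2.resize(im[100:200,300:400],None,fx=6,fy=6,interpolation=cv2.INTER_CUBIC))
x=np.array([.603,.1285,.0])
for z in(.133,.117):
  print(proj("side",x+[0,0,z]))
```

```text
[0.60423297 0.12840478 0.18672164] [-3.13843103e+00  7.61307828e-04 -1.50419755e+00] [0.30720897 0.0118623  0.72036398] 0.04508125948096162
[349.29413906 173.0988182 ]
[349.08398106 177.60657627]
```

View pics/s5z.png

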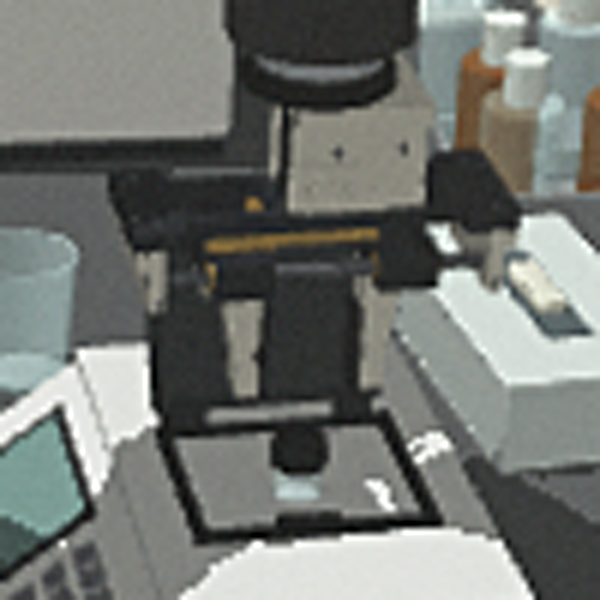

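View pics/wrist5.png

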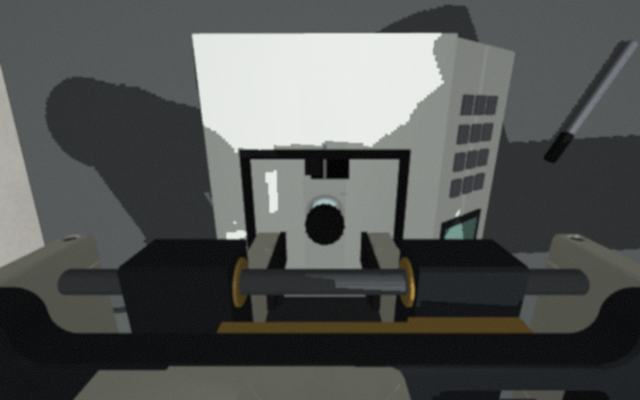

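Run:
```python
from h import *
for c in[(.603,.1285),(.604,.1295)]:
  for h in(0,.003,.006):
    print(c,h,[proj("side",[c[0],c[1]+d,z]).round(1)*6-np.array([1800,600]) for d,z in((.014,.133+h),(-.014,.117+h),(-.0125,.105))])
s=get_state()
w=cv2.imread("pics/wrist5.png")
cv2.imwrite("pics/w5z.png",cv2.resize(w[140:260,235:415],None,fx=4.4,fy=4.4,interpolation=cv2.INTER_CUBIC))
```

```text
(0.603, 0.1285) 0 [array([291.6, 425.4]), array([298.8, 478.8]), array([297., 498.])]
(0.603, 0.1285) 0.003 [array([292.2, 420.6]), array([298.8, 474. ]), array([297., 498.])]
(0.603, 0.1285) 0.006 [array([292.2, 415.2]), array([299.4, 468.6]), array([297., 498.])]
(0.604, 0.1295) 0 [array([293.4, 424.8]), array([300. , 478.2]), array([298.8, 496.8])]
(0.604, 0.1295) 0.003 [array([293.4, 419.4]), array([300.6, 472.8]), array([298.8, 496.8])]
(0.604, 0.1295) 0.006 [array([294. , 414.6]), array([300.6, 468. ]), array([298.8, 496.8])]
```

View pics/w5z.png

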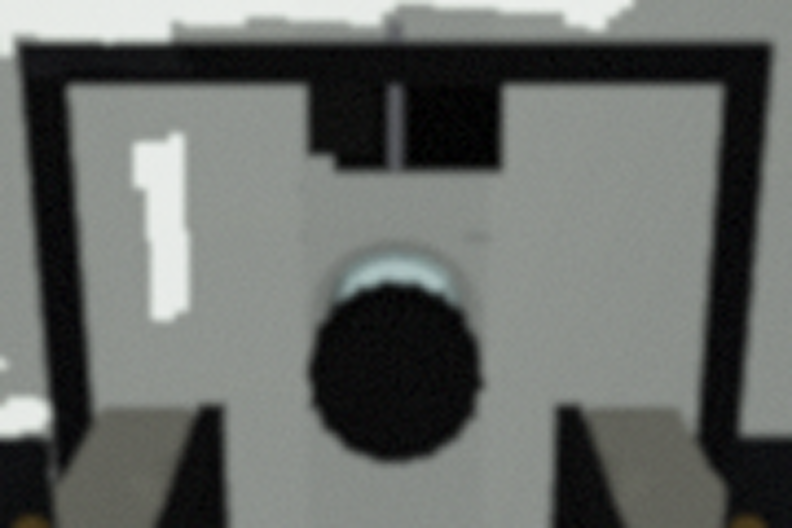

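>>> move_arm:
  rows:
    - {"delta_pos":[0,0,0],"delta_rot":[0,0,0],"hand":0}
    - {"delta_pos":[0,0,0],"delta_rot":[0,0,0],"hand":0}
    - {"delta_pos":[0,0,0],"delta_rot":[0,0,0],"hand":0}
    - {"delta_pos":[0,0,0],"delta_rot":[0,0,0],"hand":0}
    - {"delta_pos":[0,0,-1],"delta_rot":[0,0,0],"hand":0}
    - {"delta_pos":[0,0,-1],"delta_rot":[0,0,0],"hand":0}
    - {"delta_pos":[0,0,-0.4],"delta_rot":[0,0,0],"hand":0}
    - {"delta_pos":[0,0,-0.3],"delta_rot":[0,0,0],"hand":0}
    - {"delta_pos":[0,0,0],"delta_rot":[0,0,0],"hand":0}
    - {"delta_pos":[0,0,0],"delta_rot":[0,0,0],"hand":0}

```text
t: 31.6
eef_pos: [0.6032, 0.1282, 0.1573]
ee_rot: [-3.141, -0.0, -1.504]
force: [-0.1, -0.7, 0.8]
width: 0.0002
```

>>> move_arm:
  rows:
    - {"delta_pos":[0,0,-0.05],"delta_rot":[0,0,0],"hand":0}
    - {"delta_pos":[0,0,-0.05],"delta_rot":[0,0,0],"hand":0}
    - {"delta_pos":[0,0,-0.05],"delta_rot":[0,0,0],"hand":0}
    - {"delta_pos":[0,0,-0.05],"delta_rot":[0,0,0],"hand":0}
    - {"delta_pos":[0,0,-0.05],"delta_rot":[0,0,0],"hand":0}
    - {"delta_pos":[0,0,-0.05],"delta_rot":[0,0,0],"hand":0}
    - {"delta_pos":[0,0,-0.05],"delta_rot":[0,0,0],"hand":0}
    - {"delta_pos":[0,0,0],"delta_rot":[0,0,0],"hand":0}
    - {"delta_pos":[0,0,0],"delta_rot":[0,0,0],"hand":0}
    - {"delta_pos":[0,0,0],"delta_rot":[0,0,0],"hand":0}

```text
t: 32.6
eef_pos: [0.6037, 0.1282, 0.1554]
ee_rot: [-3.14, 0.0, -1.504]
force: [-2.6, -0.4, 9.7]
width: 0.0008
```

Pressing on the cap stopped at z = 0.1554 with 9.7 N. That puts the cap top at about 0.133, so the cell is fully home. Next I go up and over, behind the open flap.

>>> move_arm:
  rows:
    - {"delta_pos":[0,0,4],"delta_rot":[0,0,0],"hand":0}
    - {"delta_pos":[0,0,4],"delta_rot":[0,0,0],"hand":0}
    - {"delta_pos":[0,0,4.2],"delta_rot":[0,0,0],"hand":0}
    - {"delta_pos":[-0.2,4.4,0],"delta_rot":[0,0,0],"hand":0}
    - {"delta_pos":[-0.2,4.4,0],"delta_rot":[0,0,0],"hand":0}
    - {"delta_pos":[-0.2,4.4,0],"delta_rot":[0,0,0],"hand":0}
    - {"delta_pos":[-0.2,4.4,0],"delta_rot":[0,0,0],"hand":0}
    - {"delta_pos":[0,0,0],"delta_rot":[0,0,0],"hand":0}
    - {"delta_pos":[0,0,-2],"delta_rot":[0,0,0],"hand":0}
    - {"delta_pos":[0,0,-2],"delta_rot":[0,0,0],"hand":0}

```text
t: 33.6
eef_pos: [0.5951, 0.3047, 0.2355]
ee_rot: [-3.141, 0.001, -1.503]
force: [-0.4, 0.1, 0.0]
width: 0.0003
```

Run:
```python
from h import *
im=grab_frame("side");s=get_state();print(s["eef_pos"],s["force"])
cv2.imwrite("pics/s6z.png",cv2.resize(im[70:210,260:420],None,fx=4.5,fy=4,interpolation=cv2.INTER_CUBIC))
im=grab_frame("top")
cv2.imwrite("pics/t6z.png",cv2.resize(im[110:240,200:360],None,fx=4.5,fy=4.5,interpolation=cv2.INTER_CUBIC))
```

```text
[0.59344092 0.30355422 0.23113306] [-1.02904603 -0.44521593 -4.62736377]
```

View pics/s6z.png

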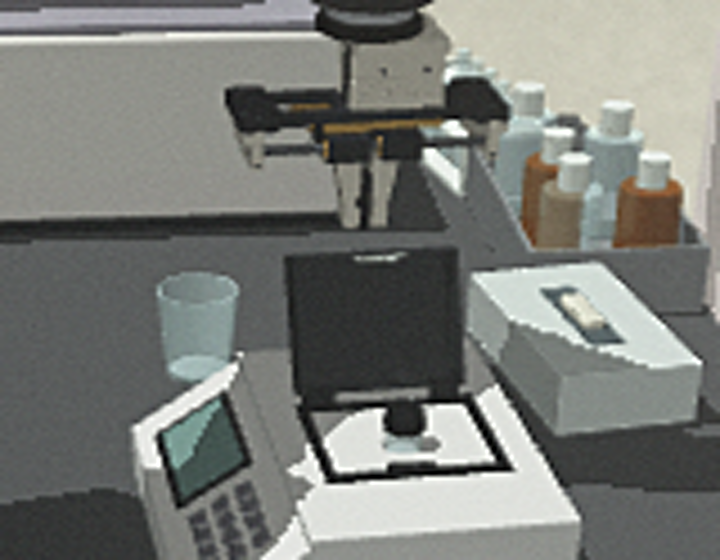

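View pics/t6z.png

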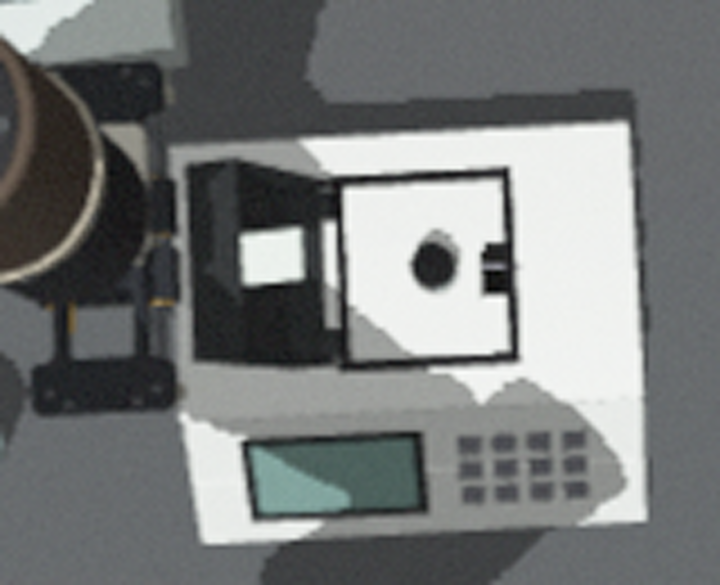

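>>> move_arm:
  rows:
    - {"delta_pos":[0,0,-1.3],"delta_rot":[0,0,0],"hand":0}
    - {"delta_pos":[0,0,-1.3],"delta_rot":[0,0,0],"hand":0}
    - {"delta_pos":[0,-0.4,0],"delta_rot":[0,0,0],"hand":0}
    - {"delta_pos":[0,-0.4,0],"delta_rot":[0,0,0],"hand":0}
    - {"delta_pos":[0,-0.4,0],"delta_rot":[0,0,0],"hand":0}
    - {"delta_pos":[0,-0.4,0],"delta_rot":[0,0,0],"hand":0}
    - {"delta_pos":[0,-0.4,0],"delta_rot":[0,0,0],"hand":0}
    - {"delta_pos":[0,-0.4,0],"delta_rot":[0,0,0],"hand":0}
    - {"delta_pos":[0,-0.4,0],"delta_rot":[0,0,0],"hand":0}
    - {"delta_pos":[0,-0.4,0.2],"delta_rot":[0,0,0],"hand":0}

```text
t: 34.7
eef_pos: [0.5963, 0.2741, 0.2136]
ee_rot: [-3.137, 0.004, -1.503]
force: [-0.2, 6.7, 4.6]
width: 0.0005
```

>>> move_arm:
  rows:
    - {"delta_pos":[0,-0.33,0.15],"delta_rot":[0,0,0],"hand":0}
    - {"delta_pos":[0,-0.33,0.15],"delta_rot":[0,0,0],"hand":0}
    - {"delta_pos":[0,-0.33,0.15],"delta_rot":[0,0,0],"hand":0}
    - {"delta_pos":[0,-0.33,0.15],"delta_rot":[0,0,0],"hand":0}
    - {"delta_pos":[0,-0.33,0.15],"delta_rot":[0,0,0],"hand":0}
    - {"delta_pos":[0,-0.33,0.15],"delta_rot":[0,0,0],"hand":0}
    - {"delta_pos":[0,-0.33,0.1],"delta_rot":[0,0,0],"hand":0}
    - {"delta_pos":[0,-0.33,0.1],"delta_rot":[0,0,0],"hand":0}
    - {"delta_pos":[0,-0.33,0.1],"delta_rot":[0,0,0],"hand":0}
    - {"delta_pos":[0,-0.33,0.1],"delta_rot":[0,0,0],"hand":0}

```text
t: 35.7
eef_pos: [0.5951, 0.2389, 0.2247]
ee_rot: [3.142, 0.0, -1.504]
force: [1.1, 3.0, 1.3]
width: 0.0005
```

>>> move_arm:
  rows:
    - {"delta_pos":[0.03,-0.35,0.12],"delta_rot":[0,0,0],"hand":0}
    - {"delta_pos":[0.03,-0.35,0.12],"delta_rot":[0,0,0],"hand":0}
    - {"delta_pos":[0.03,-0.35,0.12],"delta_rot":[0,0,0],"hand":0}
    - {"delta_pos":[0.03,-0.35,0.12],"delta_rot":[0,0,0],"hand":0}
    - {"delta_pos":[0.03,-0.35,0.12],"delta_rot":[0,0,0],"hand":0}
    - {"delta_pos":[0.03,-0.35,0.12],"delta_rot":[0,0,0],"hand":0}
    - {"delta_pos":[0.03,-0.35,0.12],"delta_rot":[0,0,0],"hand":0}
    - {"delta_pos":[0.03,-0.35,0.12],"delta_rot":[0,0,0],"hand":0}
    - {"delta_pos":[0.03,-0.35,0.1],"delta_rot":[0,0,0],"hand":0}
    - {"delta_pos":[0.03,-0.35,0.1],"delta_rot":[0,0,0],"hand":0}

```text
t: 36.7
eef_pos: [0.5981, 0.2039, 0.2365]
ee_rot: [-3.142, 0.0, -1.504]
force: [-0.5, 1.9, -0.7]
width: 0.0003
```

>>> move_arm:
  rows:
    - {"delta_pos":[0.03,-0.31,0],"delta_rot":[0,0,0],"hand":0}
    - {"delta_pos":[0.03,-0.31,0],"delta_rot":[0,0,0],"hand":0}
    - {"delta_pos":[0.03,-0.31,0],"delta_rot":[0,0,0],"hand":0}
    - {"delta_pos":[0.03,-0.31,0],"delta_rot":[0,0,0],"hand":0}
    - {"delta_pos":[0.03,-0.31,0],"delta_rot":[0,0,0],"hand":0}
    - {"delta_pos":[0.03,-0.31,-0.05],"delta_rot":[0,0,0],"hand":0}
    - {"delta_pos":[0.03,-0.31,-0.05],"delta_rot":[0,0,0],"hand":0}
    - {"delta_pos":[0.03,-0.31,-0.05],"delta_rot":[0,0,0],"hand":0}
    - {"delta_pos":[0.03,-0.31,-0.05],"delta_rot":[0,0,0],"hand":0}
    - {"delta_pos":[0.03,-0.31,-0.05],"delta_rot":[0,0,0],"hand":0}

```text
t: 37.7
eef_pos: [0.6012, 0.1729, 0.2339]
ee_rot: [-3.141, 0.0, -1.504]
force: [-1.3, 1.7, 0.7]
width: 0.0007
```

Run:
```python
from h import *
im=grab_frame("side");s=get_state();print(s["eef_pos"],s["force"])
cv2.imwrite("pics/s7z.png",cv2.resize(im[70:210,260:420],None,fx=4.5,fy=4,interpolation=cv2.INTER_CUBIC))
```

```text
[0.60115421 0.17250733 0.2338275 ] [-0.43918275  1.72420435 -0.37498314]
```

View pics/s7z.png

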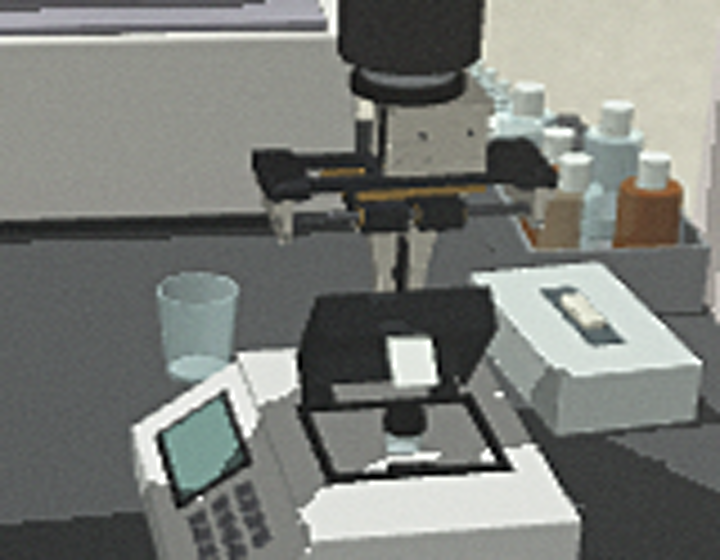

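The finger is behind the flap, which has swung to about 0.9 rad. I keep following the arc.

>>> move_arm:
  rows:
    - {"delta_pos":[0.03,-0.31,-0.06],"delta_rot":[0,0,0],"hand":0}
    - {"delta_pos":[0.03,-0.31,-0.07],"delta_rot":[0,0,0],"hand":0}
    - {"delta_pos":[0.03,-0.31,-0.08],"delta_rot":[0,0,0],"hand":0}
    - {"delta_pos":[0.03,-0.3,-0.09],"delta_rot":[0,0,0],"hand":0}
    - {"delta_pos":[0.03,-0.3,-0.1],"delta_rot":[0,0,0],"hand":0}
    - {"delta_pos":[0.03,-0.3,-0.11],"delta_rot":[0,0,0],"hand":0}
    - {"delta_pos":[0.03,-0.29,-0.12],"delta_rot":[0,0,0],"hand":0}
    - {"delta_pos":[0.03,-0.28,-0.13],"delta_rot":[0,0,0],"hand":0}
    - {"delta_pos":[0.03,-0.27,-0.15],"delta_rot":[0,0,0],"hand":0}
    - {"delta_pos":[0.03,-0.25,-0.16],"delta_rot":[0,0,0],"hand":0}

```text
t: 38.75
eef_pos: [0.604, 0.1437, 0.223]
ee_rot: [3.141, -0.0, -1.504]
force: [-1.0, 3.2, 1.0]
width: 0.0006
```

F to G: y to 0.1176, z to 0.203.

>>> move_arm:
  rows:
    - {"delta_pos":[0.02,-0.28,-0.16],"delta_rot":[0,0,0],"hand":0}
    - {"delta_pos":[0.02,-0.28,-0.17],"delta_rot":[0,0,0],"hand":0}
    - {"delta_pos":[0.02,-0.28,-0.18],"delta_rot":[0,0,0],"hand":0}
    - {"delta_pos":[0,-0.27,-0.19],"delta_rot":[0,0,0],"hand":0}
    - {"delta_pos":[0,-0.27,-0.2],"delta_rot":[0,0,0],"hand":0}
    - {"delta_pos":[0,-0.26,-0.2],"delta_rot":[0,0,0],"hand":0}
    - {"delta_pos":[0,-0.25,-0.21],"delta_rot":[0,0,0],"hand":0}
    - {"delta_pos":[0,-0.25,-0.22],"delta_rot":[0,0,0],"hand":0}
    - {"delta_pos":[0,-0.24,-0.23],"delta_rot":[0,0,0],"hand":0}
    - {"delta_pos":[0,-0.22,-0.24],"delta_rot":[0,0,0],"hand":0}

```text
t: 39.75
eef_pos: [0.6047, 0.1178, 0.203]
ee_rot: [-3.141, -0.0, -1.504]
force: [0.1, 2.8, 1.6]
width: 0.0004
```

>>> move_arm:
  rows:
    - {"delta_pos":[0,-0.26,-0.24],"delta_rot":[0,0,0],"hand":0}
    - {"delta_pos":[0,-0.26,-0.25],"delta_rot":[0,0,0],"hand":0}
    - {"delta_pos":[0,-0.26,-0.26],"delta_rot":[0,0,0],"hand":0}
    - {"delta_pos":[0,-0.25,-0.27],"delta_rot":[0,0,0],"hand":0}
    - {"delta_pos":[0,-0.25,-0.28],"delta_rot":[0,0,0],"hand":0}
    - {"delta_pos":[0,-0.25,-0.28],"delta_rot":[0,0,0],"hand":0}
    - {"delta_pos":[0,-0.25,-0.28],"delta_rot":[0,0,0],"hand":0}
    - {"delta_pos":[0,-0.25,-0.28],"delta_rot":[0,0,0],"hand":0}
    - {"delta_pos":[0,-0.2,-0.26],"delta_rot":[0,0,0],"hand":0}
    - {"delta_pos":[0,-0.1,-0.24],"delta_rot":[0,0,0],"hand":0}

```text
t: 40.75
eef_pos: [0.6046, 0.0943, 0.1765]
ee_rot: [3.141, -0.0, -1.504]
force: [0.2, 0.8, 1.5]
width: 0.0005
```

>>> move_arm:
  rows:
    - {"delta_pos":[0,0,-0.08],"delta_rot":[0,0,0],"hand":0}
    - {"delta_pos":[0,0,-0.08],"delta_rot":[0,0,0],"hand":0}
    - {"delta_pos":[0,0,-0.08],"delta_rot":[0,0,0],"hand":0}
    - {"delta_pos":[0,0,-0.08],"delta_rot":[0,0,0],"hand":0}
    - {"delta_pos":[0,0,-0.08],"delta_rot":[0,0,0],"hand":0}
    - {"delta_pos":[0,0,-0.08],"delta_rot":[0,0,0],"hand":0}
    - {"delta_pos":[0,0,-0.08],"delta_rot":[0,0,0],"hand":0}
    - {"delta_pos":[0,0,-0.06],"delta_rot":[0,0,0],"hand":0}
    - {"delta_pos":[0,0,0],"delta_rot":[0,0,0],"hand":0}
    - {"delta_pos":[0,0,0],"delta_rot":[0,0,0],"hand":0}

```text
t: 41.75
eef_pos: [0.6046, 0.0948, 0.1705]
ee_rot: [3.141, 0.0, -1.504]
force: [0.2, -1.5, 2.8]
width: 0.0003
```

>>> move_arm:
  rows:
    - {"delta_pos":[0,0,-0.05],"delta_rot":[0,0,0],"hand":0}
    - {"delta_pos":[0,0,-0.05],"delta_rot":[0,0,0],"hand":0}
    - {"delta_pos":[0,0,-0.05],"delta_rot":[0,0,0],"hand":0}
    - {"delta_pos":[0,0,0],"delta_rot":[0,0,0],"hand":0}
    - {"delta_pos":[0,0,0],"delta_rot":[0,0,0],"hand":0}
    - {"delta_pos":[0,0,0],"delta_rot":[0,0,0],"hand":0}
    - {"delta_pos":[0,0,0],"delta_rot":[0,0,0],"hand":0}
    - {"delta_pos":[0,0,0],"delta_rot":[0,0,0],"hand":0}
    - {"delta_pos":[0,0,0],"delta_rot":[0,0,0],"hand":0}
    - {"delta_pos":[0,0,0],"delta_rot":[0,0,0],"hand":0}

```text
t: 42.75
eef_pos: [0.6046, 0.0948, 0.169]
ee_rot: [3.142, 0.0, -1.504]
force: [-2.1, 1.1, 4.5]
width: 0.0006
```

>>> move_arm:
  rows:
    - {"delta_pos":[0,0,-0.04],"delta_rot":[0,0,0],"hand":0}
    - {"delta_pos":[0,0,0],"delta_rot":[0,0,0],"hand":0}
    - {"delta_pos":[0,0,0],"delta_rot":[0,0,0],"hand":0}
    - {"delta_pos":[0,0,0],"delta_rot":[0,0,0],"hand":0}
    - {"delta_pos":[0,0,0],"delta_rot":[0,0,0],"hand":0}
    - {"delta_pos":[0,0,0],"delta_rot":[0,0,0],"hand":0}
    - {"delta_pos":[0,0,0],"delta_rot":[0,0,0],"hand":0}
    - {"delta_pos":[0,0,0],"delta_rot":[0,0,0],"hand":0}
    - {"delta_pos":[0,0,0],"delta_rot":[0,0,0],"hand":0}
    - {"delta_pos":[0,0,0],"delta_rot":[0,0,0],"hand":0}

```text
t: 43.75
eef_pos: [0.6046, 0.0947, 0.1687]
ee_rot: [-3.142, 0.0, -1.504]
force: [-0.8, -1.1, 2.3]
width: 0.0009
```

>>> move_arm:
  rows:
    - {"delta_pos":[0,0,-0.05],"delta_rot":[0,0,0],"hand":0}
    - {"delta_pos":[0,0,0],"delta_rot":[0,0,0],"hand":0}
    - {"delta_pos":[0,0,0],"delta_rot":[0,0,0],"hand":0}
    - {"delta_pos":[0,0,0],"delta_rot":[0,0,0],"hand":0}
    - {"delta_pos":[0,0,0],"delta_rot":[0,0,0],"hand":0}
    - {"delta_pos":[0,0,0],"delta_rot":[0,0,0],"hand":0}
    - {"delta_pos":[0,0,0],"delta_rot":[0,0,0],"hand":0}
    - {"delta_pos":[0,0,0],"delta_rot":[0,0,0],"hand":0}
    - {"delta_pos":[0,0,0],"delta_rot":[0,0,0],"hand":0}
    - {"delta_pos":[0,0,0],"delta_rot":[0,0,0],"hand":0}

```text
t: 44.75
eef_pos: [0.6047, 0.0946, 0.1682]
ee_rot: [-3.142, -0.0, -1.504]
force: [-1.2, -0.7, 5.4]
width: 0.0002
```

>>> move_arm:
  rows:
    - {"delta_pos":[0,0,-0.05],"delta_rot":[0,0,0],"hand":0}
    - {"delta_pos":[0,0,0],"delta_rot":[0,0,0],"hand":0}
    - {"delta_pos":[0,0,0],"delta_rot":[0,0,0],"hand":0}
    - {"delta_pos":[0,0,0],"delta_rot":[0,0,0],"hand":0}
    - {"delta_pos":[0,0,0],"delta_rot":[0,0,0],"hand":0}
    - {"delta_pos":[0,0,0],"delta_rot":[0,0,0],"hand":0}
    - {"delta_pos":[0,0,0],"delta_rot":[0,0,0],"hand":0}
    - {"delta_pos":[0,0,0],"delta_rot":[0,0,0],"hand":0}
    - {"delta_pos":[0,0,0],"delta_rot":[0,0,0],"hand":0}
    - {"delta_pos":[0,0,0],"delta_rot":[0,0,0],"hand":0}

```text
t: 45.75
eef_pos: [0.6047, 0.0946, 0.168]
ee_rot: [-3.141, -0.0, -1.504]
force: [-0.9, -2.1, 7.0]
width: 0.0003
```

>>> move_arm:
  rows:
    - {"delta_pos":[0,0,-0.05],"delta_rot":[0,0,0],"hand":0}
    - {"delta_pos":[0,0,0],"delta_rot":[0,0,0],"hand":0}
    - {"delta_pos":[0,0,0],"delta_rot":[0,0,0],"hand":0}
    - {"delta_pos":[0,0,0],"delta_rot":[0,0,0],"hand":0}
    - {"delta_pos":[0,0,0],"delta_rot":[0,0,0],"hand":0}
    - {"delta_pos":[0,0,0],"delta_rot":[0,0,0],"hand":0}
    - {"delta_pos":[0,0,0],"delta_rot":[0,0,0],"hand":0}
    - {"delta_pos":[0,0,0],"delta_rot":[0,0,0],"hand":0}
    - {"delta_pos":[0,0,0],"delta_rot":[0,0,0],"hand":0}
    - {"delta_pos":[0,0,0],"delta_rot":[0,0,0],"hand":0}

```text
t: 46.75
eef_pos: [0.6047, 0.0945, 0.1677]
ee_rot: [-3.141, -0.0, -1.504]
force: [-3.1, -1.7, 8.2]
width: 0.0005
```

>>> move_arm:
  rows:
    - {"delta_pos":[0,0,-0.03],"delta_rot":[0,0,0],"hand":0}
    - {"delta_pos":[0,0,0],"delta_rot":[0,0,0],"hand":0}
    - {"delta_pos":[0,0,0],"delta_rot":[0,0,0],"hand":0}
    - {"delta_pos":[0,0,0],"delta_rot":[0,0,0],"hand":0}
    - {"delta_pos":[0,0,0],"delta_rot":[0,0,0],"hand":0}
    - {"delta_pos":[0,0,0],"delta_rot":[0,0,0],"hand":0}
    - {"delta_pos":[0,0,0],"delta_rot":[0,0,0],"hand":0}
    - {"delta_pos":[0,0,0],"delta_rot":[0,0,0],"hand":0}
    - {"delta_pos":[0,0,0],"delta_rot":[0,0,0],"hand":0}
    - {"delta_pos":[0,0,0],"delta_rot":[0,0,0],"hand":0}

```text
t: 47.75
eef_pos: [0.6047, 0.0945, 0.1676]
ee_rot: [-3.141, -0.0, -1.504]
force: [-2.1, -1.6, 10.6]
width: 0.0005
```

>>> move_arm:
  rows:
    - {"delta_pos":[0,0,-0.02],"delta_rot":[0,0,0],"hand":0}
    - {"delta_pos":[0,0,0],"delta_rot":[0,0,0],"hand":0}
    - {"delta_pos":[0,0,0],"delta_rot":[0,0,0],"hand":0}
    - {"delta_pos":[0,0,0],"delta_rot":[0,0,0],"hand":0}
    - {"delta_pos":[0,0,0.5],"delta_rot":[0,0,0],"hand":0}
    - {"delta_pos":[0,0,1],"delta_rot":[0,0,0],"hand":0}
    - {"delta_pos":[0,0,3],"delta_rot":[0,0,0],"hand":0}
    - {"delta_pos":[0,-4,2],"delta_rot":[0,0,0],"hand":0}
    - {"delta_pos":[0,-5,0],"delta_rot":[0,0,0],"hand":0}
    - {"delta_pos":[0,-5,0],"delta_rot":[0,0,0],"hand":0}

```text
t: 48.75
eef_pos: [0.6049, -0.046, 0.2328]
ee_rot: [-3.14, 0.001, -1.502]
force: [1.6, -0.4, -0.3]
width: 0.0002
```

>>> move_arm:
  rows:
    - {"delta_pos":[0,-5,0],"delta_rot":[0,0,0],"hand":0}
    - {"delta_pos":[0,-5,0],"delta_rot":[0,0,0],"hand":0}
    - {"delta_pos":[0,-5,0],"delta_rot":[0,0,0],"hand":0}
    - {"delta_pos":[0,-5,0],"delta_rot":[0,0,0],"hand":0}
    - {"delta_pos":[0,0,0],"delta_rot":[0,0,0],"hand":0}
    - {"delta_pos":[0,0,0],"delta_rot":[0,0,0],"hand":0}
    - {"delta_pos":[0,0,0],"delta_rot":[0,0,0],"hand":0}
    - {"delta_pos":[0,0,0],"delta_rot":[0,0,0],"hand":0}
    - {"delta_pos":[0,0,0],"delta_rot":[0,0,0],"hand":0}
    - {"delta_pos":[0,0,0],"delta_rot":[0,0,0],"hand":0}

```text
t: 49.75
eef_pos: [0.6049, -0.2444, 0.2319]
ee_rot: [-3.141, -0.0, -1.503]
force: [0.6, 0.4, 0.5]
width: 0.0003
```

Run:
```python
from h import *
im=grab_frame("top");s=get_state();print(s["t"],s["eef_pos"],s["force"])
cv2.imwrite("pics/t8z.png",cv2.resize(im[110:260,160:480],None,fx=2.4,fy=2.4,interpolation=cv2.INTER_CUBIC))
im=grab_frame("side")
cv2.imwrite("pics/s8.png",im)
```

```text
49.8 [ 0.60486178 -0.24453885  0.23185559] [-0.0351638   0.1242908   0.01131285]
```

View pics/t8z.png

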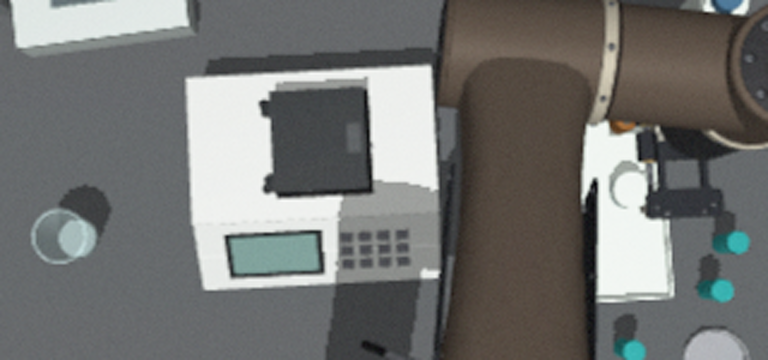

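View pics/s8.png

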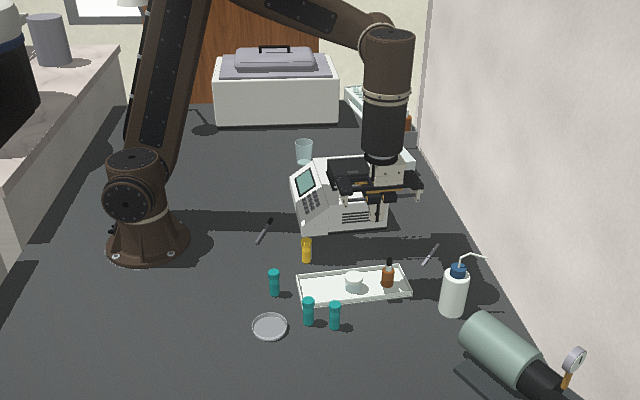

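The flap has stayed shut for over a second with nothing touching it. The jar, dropper and beaker all stand where they were. I'm handing in.

```bash
python3 -c "
from station import *
print(job_done())"
```

```text
the job is handed in; nothing more can be done
None
```

I loaded the cell into the turbidimeter, and the latch is holding the flap shut over it. I handed the job in at about 50 s of the 72 s.

- **Opening the flap:** I pressed it in small steps. The last reading was 9.2 N, and one more 0.4 mm step followed without a reading. It swung fully open when I let go.
- **Cell:** I gripped it by the cap and lowered it past the spring ball to the floor, where it pushed back with 6.4 N. I then let go and pressed on the cap as a check. It stopped at 0.1554 m with 9.7 N, so the cap top is at about 133 mm, the height of a fully home cell.
- **Closing the flap:** I swung it down from behind and pressed it. The last reading was 10.6 N, just under the advised 11–13 N, and one more 0.2 mm step followed without a reading. The highest reading on the flap was about 11 N, against the 18 N limit.
- **Last check:** More than a second after I let go, the top view showed the flap down flat with the arm well clear. The jar, dropper and beaker stood in place.

**Disagreements and limits**
- The held cell leaned about 1.5° in the grip. I corrected 1° of that before it went in.
- In the side view with the cell in the well, the cap's height could be off by about 3 mm. I relied on the force stops for that.
- The cell could not be seen once the flap was shut.

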